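Right the toppled bottles in the sill rack and clamp its stop

ROBOT

A 7-joint arm with a two-finger parallel gripper is mounted at the origin on the work surface. World frame = base frame: x ahead of the robot, y to its left, z up, the work surface at z = 0. Lengths are in m, angles in rad, forces in N, time in s.
With the tool pointing down it reaches from about 0.425 to 1.025 m from the base axis. Payload 9.4 kg.
Tool frame: the origin (TCP) lies at the very end of the fingers, on their centre line; the grasp point (between the pads) lies 19 mm behind it; z points along the fingers, y is the line along which they close (so a half turn about z gives the same grasp; the last joint's range is limited). The gripper opens to 85 mm and grips with 20 to 120 N. Pads are 22 mm wide; open, the fingers measure 114 mm over their backs; the gripper's body (76 mm by 85 mm) begins 54 mm behind the grasp point. The pads swing forward as they close: fully open they stand 13 mm farther back than shut.
Start: joints at [1.16, 0.599, -0.003, 1.599, 0.002, 0.943, -0.08], TCP at [0.238, -0.685, 0.205] pointing down, gripper open.
Joint ranges: [-2.57, 2.57], [-0.35, 1.97], [-1.29, 1.29], [0.11, 2.56], [-1.05, 4.19], [0.11, 1.86], [-2.63, 2.63]. Speed limits (rad/s): [2.22, 2.22, 3.01, 3.01, 3.14, 3.14, 3.14].

INTERFACE

Orientations are given as a unit quaternion [w, x, y, z].
In Python, from rig import bot gives the robot as it stands.
- The arm moves only by the tool send_rows, never from a script. Its argument "plan" is a list of rows, each an object with "translation": the shift along the tool's x, y, z in mm, a list of three; "rotation": the turn, a rotation vector about the tool's x, y, z in rad, a list of three; "claw": the finger opening in mm, from 0 to 85.4. A call has 1 to 8 rows; each row is the pose to reach, as a shift and turn from the pose commanded when the call began, along the tool's axes at that moment; what a row does not reach only later rows make up. A row lasts 1/8 s, in which the tool goes at most 62.5 mm and 10.7 degrees, less where a joint would pass 70% of its speed; a pose out of reach is approached as far as the arm can. A call with a gripper value outside its range is refused whole. The fingers move at their own pace and stop on an object; the grip force is fixed at half the most. Time passes only in rows, so rows that repeat a pose let the fingers close. It gives the time, the measured TCP pose, the force, the opening and the grip force at its end, in the units of the state.
- bot.get_obs(): the state, without advancing time (a new reading comes with each control period).
- bot.capture(name): name is "side" or "top" or "wrist"; returns a dict with "img" (400x640x3 uint8, red, green, blue), "fovy" (degrees; the focal length in pixels is half the picture's height over the tangent of half this angle, whatever the lens; pixels are square), "cx", "cy" (the principal point, pixels), "R" (3x3) and "t" (3): a world point X has camera coordinates R X + t. Camera axes: x right, y down, z forward; pixel columns grow to the right and rows downward; lengths in m; the calibration is good to about 2 mm. A picture is of the moment at which its call begins. There is no depth.
- bot.finish_job(): hands the job in; it is judged then, once.
The state is a dict: "time": time; "joints": joint angles; "qd": joint speeds; "effort": joint torques, N m; "position": TCP position; "orientation": TCP orientation; "force": force on the tool from outside, world axes, zero at the start; "ft_torque": the same for the moment, N m; "width": finger opening in m; "grip_force": force on a finger pad.
Only numpy, scipy, OpenCV 4.12 (cv2) and the standard library are available. Lean on these libraries where they do the work, as an engineer would, in place of code of your own. Each camera call takes 0.05 s, during which the arm holds its last target. There are 200 camera calls.

TASK

The square white bottles have toppled onto the windowsill and the rack's sliding stop is clamped too far in to take them. Undo the clamp knob and slide the stop back, stand every fallen bottle upright on its base in the rack's channel, then push the stop in so that the row is snug against the fixed end with no gaps, and tighten the knob fully. Leave the other things on the sill where they are.

Things in the scene. Friction and masses are not known exactly. Their poses are not given: they have to be found in the camera images.
- rack: Aluminium bottle rack, fixed to the sill. Origin: underside, mid-width; its y axis is the length of its channel. The channel is 52 mm wide (x from -26 to +26 mm) between two low lips, floor 4 mm above the sill, lip tops 12 mm above the sill, lips 3 mm thick. It runs from the fixed end plate (inner face at y = -180 mm, 66 mm high) to its open end at y = +205 mm.
- end_face (a point): Inner face of the rack's fixed end plate at the channel floor, mid-width; axes as the rack's (+y points along the channel to the stop).
- stop_face (a point): Face of the sliding stop that looks at the fixed end, at channel floor level, mid-width; axes as the rack's. The stop is an upright plate 60 mm high and 6 mm thick in front of a low block (80 mm long, 49 mm wide, top 31 mm above the sill); the knob's axis is 60 mm behind this face (+y).
- stop (a joint): Slide of the stop along the channel, in m: the clear length between end plate and stop face (0 to 0.29); grows as the stop moves away from the fixed end (+y of the rack). With the knob undone it drags at about 1.2 N (more at speed: 6 N per m/s). With the knob tight the shoe grips the tray and it takes about 25 N or more to shift.
- knob_grip (a point): On the clamp knob's upright axis at the height to grip it, 60 mm above the sill, in the upper half of its wing. The wing is an upright black bar 44 mm long, 12 mm thick, 26 mm high (46 to 72 mm above the sill), on a 32 mm round collar. Its axes turn with the knob: x along the wing, y across its 12 mm thickness. With the knob undone, sliding the stop by the knob works.
- knob (a joint): Turn of the clamp knob on the stop, rad, 0 to 1.7 with end stops; grows clockwise seen from above (at 0 the wing lies along the rack's x). The shoe touches the tray at about 0.7: from 1.3 up it counts as tight, below 0.45 as undone. Friction about 0.15 N m, up to about 0.3 N m towards tight; it stays where it is left.
- bottle_short: Shortest square white plastic bottle: body 44 x 44 mm, 74 mm tall, neck and round cap (26 mm across) up to 97 mm. Origin: centre of its base; +z from base to cap. Starts toppled, lying on a flat side (origin 22 mm above the sill), cap roughly to -y. 0.1 to 0.22 kg, centre of mass about 41 mm from the base. May be absent (None).
- bottle_low: Second shortest square white plastic bottle: body 44 x 44 mm, 80 mm tall, neck and round cap (26 mm across) up to 103 mm. Origin: centre of its base; +z from base to cap. Starts toppled, lying on a flat side (origin 22 mm above the sill), cap roughly to -y. 0.1 to 0.22 kg, centre of mass about 44 mm from the base. May be absent (None).
- bottle_mid: Second tallest square white plastic bottle: body 44 x 44 mm, 86 mm tall, neck and round cap (26 mm across) up to 109 mm. Origin: centre of its base; +z from base to cap. Starts toppled, lying on a flat side (origin 22 mm above the sill), cap roughly to -y. 0.1 to 0.22 kg, centre of mass about 47 mm from the base. May be absent (None).
- bottle_tall: Tallest square white plastic bottle: body 44 x 44 mm, 92 mm tall, neck and round cap (26 mm across) up to 115 mm. Origin: centre of its base; +z from base to cap. Starts toppled, lying on a flat side (origin 22 mm above the sill), cap roughly to -y. 0.1 to 0.22 kg, centre of mass about 50 mm from the base. May be absent (None).
- canister: Round aluminium swab canister with a lever-closed lid, 76 mm across, 102 mm high. Bystander: leave it where it stands. Origin: centre of its underside, +z up.
- tumbler: Frosted glass tumbler, mouth 72 mm across, 95 mm high. Bystander: leave it where it stands. Origin: centre of its underside, +z up.
- shaver_case: White plastic shaver case, 165 x 70 x 44 mm. Bystander: leave it where it stands. Origin: centre of its underside, +z up.
- clipper: Chrome nail clipper lying flat, 60 x 14 x 11 mm. Bystander: leave it where it stands. Origin: centre of its underside, +z up.
- ceramic_box: Blue-glazed ceramic box with a lid, 76 x 76 mm, 64 mm high with its lid knob. Bystander: leave it where it stands. Origin: centre of its underside, +z up.
- cream_jar: Squat round amber jar with a white lid, 60 mm across, 42 mm high. Bystander: leave it where it stands. Origin: centre of its underside, +z up.
Not all that is in view belongs to the job. What is shaped like the bottle_mid but pink or red is not meant.

How it is judged:
By the outcome, as a careful person would: the job done as asked, in the order asked, and still so for the second after the job is handed in, with the robot touching nothing.
Of bottle_short, bottle_low, bottle_mid, bottle_tall only 3 to 4 are there at a start; the rules pass over those that are not, and their reading is None.
At some moment in a run one of bottle_short, bottle_low, bottle_mid, bottle_tall may be knocked a few centimetres aside while the robot is not near it.
Once in a run the grip may slacken for a moment while it holds something.
It also fails if it takes over 210 s, if anything falls off the work surface, if the arm or the gripper's body presses on something with over 40 N, if the wrist force passes 120 N, or if a joint passes its speed limit or range.

## Working session

There is one attempt and no reset: what is moved stays moved. The work goes in short steps, Python scripts to look and compute and a tool call to move; the robot and the scene stay as the last step left them, time stands still between calls to the robot, and variables do not carry over. Pictures are saved under pics/ and viewed, at most 14 in all, crops included, and the job is handed in when it is done.

Besides the shell and the picture viewer there is one more tool, called after "Request:" by a JSON object that holds its "name" and its "arguments". send_rows: Moves the arm, as the interface text tells. Its arguments: {"type":"object","properties":{"plan":{"type":"array","items":{"type":"object","properties":{"translation":{"type":"array","items":{"type":"number"}},"rotation":{"type":"array","items":{"type":"number"}},"claw":{"type":"number"}}}}},"required":["plan"]}

```bash
ls; mkdir -p pics; python3 - <<'E'
from rig import bot
import cv2
o=bot.get_obs()
for k,v in o.items(): print(k,v)
for n in ("side","top"):
    c=bot.capture(n); cv2.imwrite(f"pics/{n}0.png",c["img"][:,:,::-1]); print(n,c["fovy"],c["cx"],c["cy"],c["R"],c["t"], c.keys())
E
```

```text
pics
time 0.0
joints [ 1.16029093  0.60012899 -0.00258073  1.60015023  0.00177986  0.94293141
 -0.07979335]
qd [-0.00061582 -0.00066947  0.00068009  0.00097956 -0.00045195  0.00130859
 -0.00027916]
effort [ 2.64378132e-04 -7.76453519e+01  1.56546045e+00 -2.58008945e+01
  1.24258432e-02  9.02393862e-03 -1.57327378e-05]
position [ 0.23737022 -0.68447087  0.2042064 ]
orientation [-7.85648450e-04  9.86096723e-01  1.66170395e-01 -1.88216766e-04]
force [ 0.37584381  0.50726101 -0.60274827]
ft_torque [ 0.06896611  0.0549418  -0.00045018]
grip_force 0.0
width 0.08515053770317205
side 49.82397928118332 321.3437080053877 199.27231041135283 [[-0.87637166 -0.48135803  0.01634509]
 [-0.36309379  0.63799878 -0.6790585 ]
 [ 0.31644211 -0.60104243 -0.73390217]] [0.50611814 0.25844975 1.00569389] dict_keys(['img', 'fovy', 'cx', 'cy', 'R', 't'])
top 42.8694329491028 316.56110892700235 202.04402980461808 [[-0.07347491 -0.99729446 -0.00228123]
 [-0.96926091  0.07194774 -0.23528027]
 [ 0.23480784 -0.01507609 -0.97192489]] [0.02626108 0.5702653  1.46161362] dict_keys(['img', 'fovy', 'cx', 'cy', 'R', 't'])
```

View pics/side0.png

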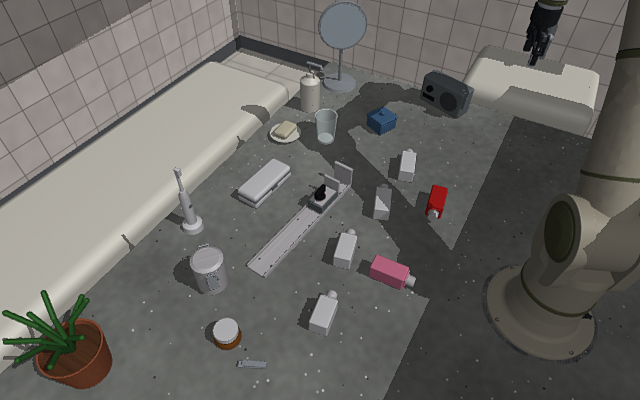

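View pics/top0.png

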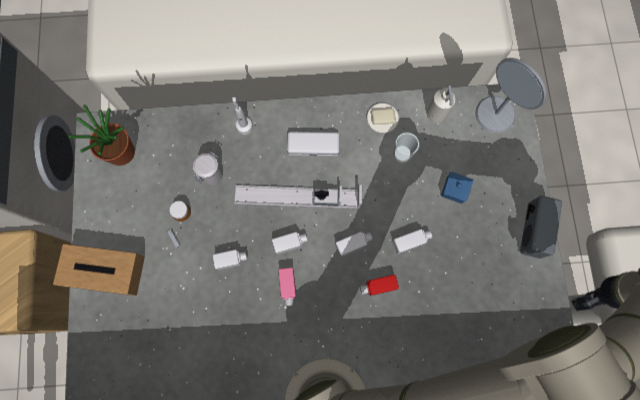

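The side and top views show four white bottles at top pixels (228,258), (289,241), (352,242) and (411,238). Their caps point right, which is -y. The rack runs from (235,194), its open end, to (358,194), its end plate, with the knob at (321,194). The pink and red bottles are decoys.

```bash
cat > h.py <<'E'
import numpy as np, cv2
from scipy.spatial.transform import Rotation as Ro
from rig import bot
def foc(c): return 200/np.tan(np.radians(c["fovy"]/2))
def ray(c,p,h):
    d=np.array([(p[0]-c["cx"])/foc(c),(p[1]-c["cy"])/foc(c),1.])
    R,t=np.array(c["R"]),np.array(c["t"]); o=-R.T@t; v=R.T@d
    return o+v*(h-o[2])/v[2]
def proj(c,X):
    p=np.array(c["R"])@np.asarray(X)+c["t"]; return p[:2]/p[2]*foc(c)+[c["cx"],c["cy"]]
def pose():
    o=bot.get_obs(); q=np.array(o["orientation"]); return np.array(o["position"]),Ro.from_quat(q[[1,2,3,0]]),o
def orient(yaw,tilt):
    "tool y along world x (yawed), tilt>0: body leans to world +y (tool points down and -y)"
    base=Ro.from_matrix(np.array([[0,1,0],[1,0,0],[0,0,-1]]).T)
    return Ro.from_euler('z',yaw)*Ro.from_euler('x',-tilt)*base
def move(p,R,p0=None,R0=None):
    "row numbers from current pose to target TCP pose"
    if p0 is None: p0,R0,_=pose()
    return np.round(R0.inv().apply(np.asarray(p)-p0)*1000,1),np.round((R0.inv()*R).as_rotvec(),3)
E
python3 - <<'E'
from h import *
c=bot.capture("top"); im=c["img"]
cr=im[130:300,205:445]; cv2.imwrite("pics/crop0.png",cv2.resize(cr,None,fx=3.3,fy=3.3,interpolation=cv2.INTER_CUBIC)[:,:,::-1])
hsv=cv2.cvtColor(im,cv2.COLOR_RGB2HSV)
# knob black
m=((hsv[:,:,2]<45)).astype(np.uint8)
n,l,s,ce=cv2.connectedComponentsWithStats(m[170:215,295:345])
print([(x[4],tuple(np.round(y+[295,170],1))) for x,y in zip(s,ce) if x[4]>8])
for name,p,h in [("open end",(235,194),.012),("end",(357,195),.012),("knob",(321,193),.07),("b1",(226,259),.044),("b2",(287,242),.044),("b3",(350,243),.044),("b4",(409,239),.044)]:
    print(name,np.round(ray(c,p,h),3))
print(Ro.as_matrix(orient(0,0)), pose()[1].as_matrix())
E
```

```text
[(np.int32(2174), (np.float64(319.4), np.float64(191.9))), (np.int32(76), (np.float64(320.9), np.float64(194.2)))]
open end [0.629 0.236 0.012]
end [ 0.597 -0.144  0.012]
knob [ 0.597 -0.031  0.07 ]
b1 [0.423 0.265 0.044]
b2 [0.46  0.081 0.044]
b3 [ 0.443 -0.107  0.044]
b4 [ 0.442 -0.284  0.044]
[[ 0.  1.  0.]
 [ 1.  0.  0.]
 [ 0.  0. -1.]] [[ 9.44780242e-01  3.27704245e-01 -4.71884362e-04]
 [ 3.27704569e-01 -9.44779668e-01  1.04615826e-03]
 [-1.02996246e-04 -1.14302832e-03 -9.99999341e-01]]
```

View pics/crop0.png

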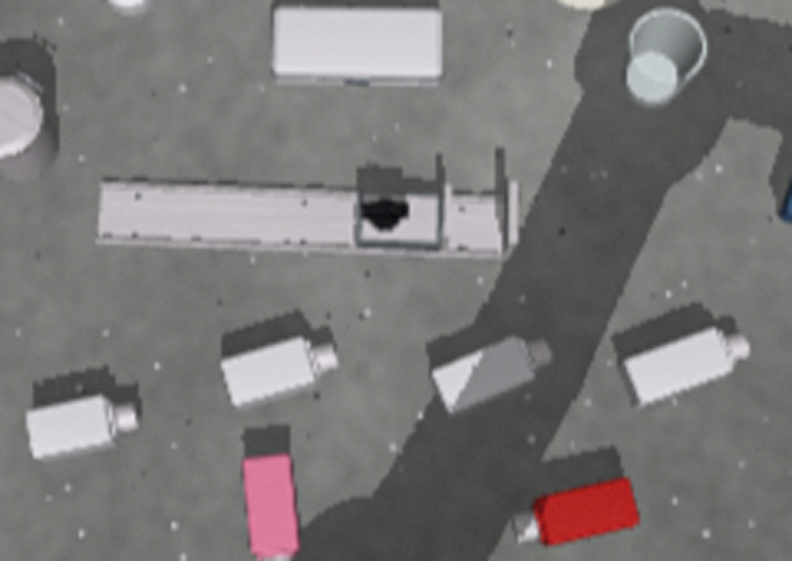

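The crop shows the wing lying along the channel at (385,212), the stop plate at x≈440 and the end plate at x≈510. The bottles are yawed about 10–25°. I'll move above the rack for a close look.

```bash
python3 - <<'E'
from h import *
print(move([.52,-.03,.42],orient(0,0)))
E
```

```text
(array([ 481.5, -526.1, -215. ]), array([-1.000e-03, -1.000e-03, -1.237e+00]))
```

Request:
{"name": "send_rows", "arguments": {"plan": [{"translation": [30,-30,-100],"rotation": [0,0,-0.1],"claw": 85},{"translation": [70,-80,-150],"rotation": [0,0,-0.25],"claw": 85},{"translation": [115,-130,-200],"rotation": [0,0,-0.4],"claw": 85},{"translation": [155,-170,-215],"rotation": [0,0,-0.55],"claw": 85},{"translation": [195,-213,-215],"rotation": [0,0,-0.7],"claw": 85},{"translation": [235,-257,-215],"rotation": [0,0,-0.85],"claw": 85},{"translation": [275,-300,-215],"rotation": [0,0,-1.0],"claw": 85},{"translation": [315,-344,-215],"rotation": [0,0,-1.15],"claw": 85}]}}

```text
time: 1.15
position: [0.4015, -0.3042, 0.4183]
orientation: [0.0, 0.736, 0.677, -0.0]
force: [1.4, -0.4, 1.0]
width: 0.0847
grip_force: 0.0
```

```bash
python3 - <<'E'
from h import *
print(move([.50,-.03,.42],orient(0,0)),pose()[2]["joints"],pose()[0])
E
```

```text
(array([281.4,  75.6,  -1.8]), array([ 0.   ,  0.001, -0.082])) [ 0.87117848  0.1542759  -0.39326313  1.77495849  0.06305802  1.22396569
  0.37847778] [ 0.40151249 -0.30420276  0.41834878]
```

Request:
{"name": "send_rows", "arguments": {"plan": [{"translation": [55,15,0],"rotation": [0,0,-0.08],"claw": 85},{"translation": [110,30,0],"rotation": [0,0,-0.08],"claw": 85},{"translation": [165,45,0],"rotation": [0,0,-0.08],"claw": 85},{"translation": [220,60,0],"rotation": [0,0,-0.08],"claw": 85},{"translation": [281,76,0],"rotation": [0,0,-0.08],"claw": 85},{"translation": [281,76,0],"rotation": [0,0,-0.08],"claw": 85}]}}

```text
time: 1.9
position: [0.5018, -0.0277, 0.418]
orientation: [-0.001, 0.707, 0.707, 0.001]
force: [-0.2, -0.6, -0.1]
width: 0.0849
grip_force: 0.0
```

```bash
python3 - <<'E'
from h import *
c=bot.capture("wrist"); im=c["img"]; cv2.imwrite("pics/w1.png",im[:,:,::-1])
print(c["fovy"],c["cx"],c["cy"]); R=np.array(c["R"]);print(R, -R.T@c["t"]); p,Rr,o=pose(); print(p,o["joints"]); print(Rr.inv().apply(-R.T@c["t"]-p))
E
```

```text
68.76084991645371 319.9909631361024 198.82731926254988
[[ 9.99998990e-01  1.27532536e-03 -6.26949682e-04]
 [ 1.40085529e-03 -9.58836865e-01  2.83954054e-01]
 [-2.39008661e-04 -2.83954645e-01 -9.58837683e-01]] [0.50160006 0.04493257 0.58772894]
[ 0.50132734 -0.03063975  0.41776449] [ 0.46605711  0.1750069  -0.61331281  1.76869401  0.10586437  1.23143536
 -0.17775887]
[ 7.56614726e-02  2.11056196e-05 -1.69924991e-01]
```

View pics/w1.png

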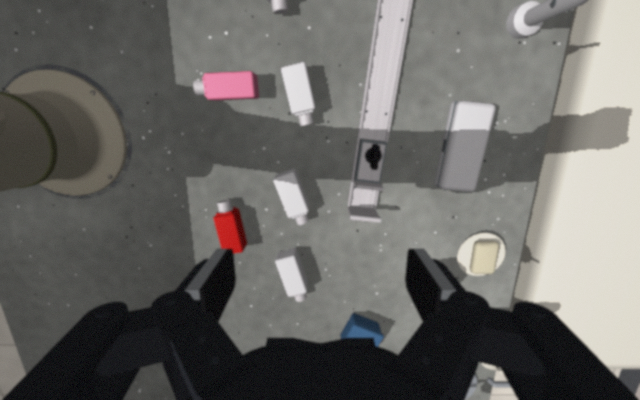

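The wrist view shows the knob at (373,156), the end plate at about (365,215), and three of the bottles. I'll take rack lines and bottle outlines from both the wrist and top views.

```bash
cat >> h.py <<'E'
def boxes(c,amin,amax,vmin=125,smax=40,roi=None):
    hsv=cv2.cvtColor(cv2.resize(c["img"],None,fx=4,fy=4,interpolation=cv2.INTER_CUBIC),cv2.COLOR_RGB2HSV)
    m=((hsv[:,:,2]>vmin)&(hsv[:,:,1]<smax)).astype(np.uint8)
    m=cv2.morphologyEx(m,cv2.MORPH_OPEN,np.ones((9,9)))
    out=[]
    for k in cv2.findContours(m,cv2.RETR_EXTERNAL,cv2.CHAIN_APPROX_NONE)[0]:
        a=cv2.contourArea(k)/16
        if amin<a<amax: out.append((a,(k[:,0]+.5)/4-.5))
    return out
E
python3 - <<'E'
from h import *
T=bot.capture("top"); W=bot.capture("wrist")
for n,c,L in [("T",T,[((236.2,183.9),(355.6,187.6)),((234.4,203.6),(358,208.2))]),("W",W,[((381,2),(350,207)),((412,2),(381,207))])]:
    for a,b in L:
        A,B=ray(c,a,.012),ray(c,b,.012); print(n,"lip",np.round(A,4),np.round(B,4),"yaw",np.degrees(np.arctan2(-(A-B)[0],(A-B)[1])))
for c,(x0,x1,y0,y1) in [(T,(205,450,215,280)),(W,(265,330,50,320))]:
    for a,k in boxes(c,100,1500,105):
        m=k.mean(0)
        if x0<m[0]<x1 and y0<m[1]<y1:
            P=np.array([ray(c,p,.044) for p in k])[:,:2].astype(np.float32); r=cv2.minAreaRect(P*1000); print(int(a),np.round(m),np.round(r[0]),np.round(r[1]),round(r[2],1))
for n,c,p in [("W",W,(373,154)),("T",T,(320.9,194))]: print(n,"knob",ray(c,p,.072 if n=="W" else .065))
E
```

```text
T lip [0.6614 0.2309 0.012 ] [ 0.6216 -0.1423  0.012 ] yaw -6.089329186190854
T lip [0.5982 0.2388 0.012 ] [ 0.555  -0.1437  0.012 ] yaw -6.432043069665442
W lip [0.6056 0.2193 0.012 ] [ 0.5616 -0.1492  0.012 ] yaw -6.81982008843958
W lip [0.6586 0.219  0.012 ] [ 0.6257 -0.1495  0.012 ] yaw -5.098516561911429
W knob [ 0.59336677 -0.03156724  0.072     ]
T knob [ 0.59535163 -0.03081926  0.065     ]
```

```bash
python3 - <<'E'
from h import *
print(move([.600,-.032,.14],orient(np.radians(-6),0)))
T=bot.capture("top")
for a,k in boxes(T,80,1500,150,60):
    m=k.mean(0)
    P=np.array([ray(T,p,.044) for p in k])[:,:2].astype(np.float32); r=cv2.minAreaRect(P*1000); print(int(a),np.round(m),np.round(r[0]),np.round(r[1]),round(r[2],1))
E
```

```text
(array([  2.6,  99.4, 277.6]), array([-0.001,  0.001,  0.097]))
151 [  8. 395.] [ 86. 886.] [48. 26.] 89.2
271 [ 31. 394.] [ 86. 822.] [74. 32.] 85.8
119 [ 60. 393.] [ 82. 741.] [38. 25.] 0.7
1101 [593. 373.] [  27. -756.] [ 59. 149.] 89.9
619 [614. 378.] [  23. -832.] [154.  87.] 0.1
345 [ 23. 361.] [177. 849.] [145.  22.] 1.9
1000 [  9. 361.] [178. 890.] [148.  58.] 1.2
515 [ 39. 360.] [176. 805.] [146.  31.] 3.0
498 [ 61. 357.] [177. 742.] [147.  32.] 2.4
419 [585. 333.] [ 133. -756.] [59. 61.] 89.2
125 [600. 333.] [ 132. -798.] [57. 19.] 0.0
232 [588. 274.] [ 302. -798.] [111.  20.] 0.0
416 [578. 274.] [ 301. -768.] [ 37. 114.] 89.8
399 [229. 259.] [424. 255.] [45. 98.] 8.0
428 [289. 242.] [462.  73.] [ 46. 102.] 12.7
464 [413. 240.] [ 440. -298.] [ 44. 112.] 16.0
227 [178. 209.] [585. 407.] [51. 53.] 89.2
1136 [270. 196.] [607. 122.] [222.  57.] 83.6
214 [314. 167.] [685. -21.] [88. 34.] 7.8
422 [205. 166.] [718. 321.] [74. 73.] 59.2
203 [363. 155.] [ 712. -170.] [83. 35.] 6.5
132 [ 39. 160.] [776. 838.] [120.  18.] 14.3
259 [404. 145.] [ 736. -301.] [47. 97.] 73.5
140 [291. 144.] [771.  48.] [27. 75.] 86.6
365 [330. 134.] [793. -76.] [ 44. 104.] 10.6
121 [244. 126.] [837. 196.] [46. 50.] 4.8
584 [380. 119.] [ 826. -247.] [ 82. 102.] 6.1
446 [500. 118.] [ 802. -617.] [ 66. 109.] 28.0
138 [106. 104.] [947. 637.] [77. 37.] 39.6
164 [442. 102.] [ 875. -440.] [68. 41.] 44.8
1184 [620.  21.] [ 1125. -1072.] [162.  97.] 0.7
559 [20.  7.] [1324.  930.] [138.  58.] 85.7
```

Request:
{"name": "send_rows", "arguments": {"plan": [{"translation": [0,30,60],"rotation": [0,0,0.1],"claw": 85},{"translation": [1,60,110],"rotation": [0,0,0.1],"claw": 85},{"translation": [2,80,170],"rotation": [0,0,0.1],"claw": 85},{"translation": [3,95,225],"rotation": [0,0,0.1],"claw": 85},{"translation": [3,99,270],"rotation": [0,0,0.1],"claw": 85},{"translation": [3,99,278],"rotation": [0,0,0.1],"claw": 85}]}}

```text
time: 2.85
position: [0.5984, -0.0324, 0.1371]
orientation: [-0.002, 0.745, 0.668, -0.002]
force: [0.3, -0.1, 0.3]
width: 0.0846
grip_force: 0.0
```

```bash
python3 - <<'E'
from h import *
c=bot.capture("wrist"); im=c["img"]; cv2.imwrite("pics/w2.png",im[:,:,::-1])
print(pose()[0], pose()[2]["joints"])
E
```

```text
[ 0.59900394 -0.03197794  0.13818476] [ 0.28825184  0.57353695 -0.48665949  1.93034374  0.38815821  0.73444525
 -0.53427037]
```

View pics/w2.png

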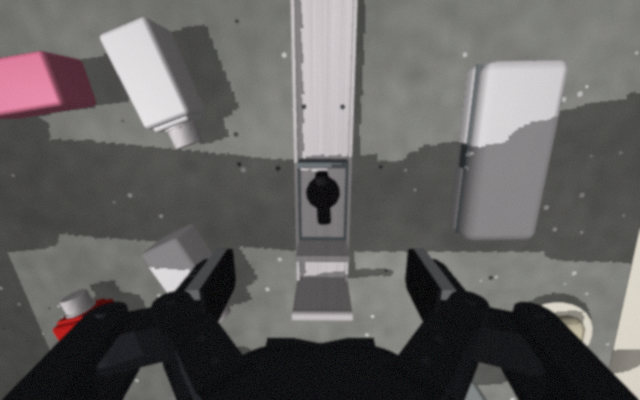

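```bash
python3 - <<'E'
from h import *
c=bot.capture("wrist"); im=c["img"]
g=cv2.cvtColor(im,cv2.COLOR_RGB2GRAY).astype(int)
print(g[166:232:3,306:342:2])
for p,h in [((322,174),.072),((323,224),.072),((323,192),.046),((295,160),.012),((355,160),.012),((293,20),.012),((358,20),.012),((322,162),.031),((322,250),.06),((322,280),.066),((294,318),.066),((353,318),.066)]:
    print(p,h,np.round(ray(c,p,h),4))
E
```

```text
[[114 111 112 111 114 114 115 115 114 113 109 107  93  79  75  74  71  71]
 [162 161 164 174 176 169 164 157 153 155 137 115 111 114 114 111 110 109]
 [126 123 130 136 120  78  62  48  36  39  79 118 124 123 126 123 125 123]
 [124 124 123 118  74  20   5   8   4   6  40 102 125 126 124 124 121 124]
 [124 125 121  99  51  29  28  29  19  18  15  43  83 113 123 122 123 124]
 [123 110  73  25  25  34  35  33  28  26  20  15  18  36  81 116 123 121]
 [113  53  16  14  10  30  35  31  25  23  20  13  18   4  19  78 117 120]
 [ 82  21   6  17   6  17  23  20   4  12   9   7  16  12  16  31  91 120]
 [ 46  15  20  17  15  15  15  12  14  15  14  12  18  13  13  23  67 117]
 [ 50  19  11  17  14  11  18  11  16  20  16  11  22  13  15  16  64 114]
 [ 56  14  13  15  10  12  19  15  18  11  19  18  17  18  17  16  69 115]
 [ 85  28  15  19   1  15  21  13   9  14  12  15  10  18  22  41  98 122]
 [119  80  18  13  17  12  20  17  14  19  16  12  13  13  36  90 120 120]
 [124 118  90  53  23  18  19  17  22  13  16  13  27  63 107 119 122 122]
 [123 121 122 118  97  48  12  11  16  13  14  33 
[... 357 characters left out ...]
3  32  35  39  69 109 121 123 123 119 117]
 [122 122 124 123 123 118 120 115 113 115 114 117 120 119 124 121 119 119]
 [123 122 121 122 120 121 123 123 120 120 120 120 118 119 122 121 121 119]]
(322, 174) 0.072 [ 0.6027 -0.0084  0.072 ]
(323, 224) 0.072 [ 0.5988 -0.0522  0.072 ]
(323, 192) 0.046 [ 0.6012 -0.0308  0.046 ]
(295, 160) 0.012 [ 0.5757 -0.0035  0.012 ]
(355, 160) 0.012 [ 0.6363 -0.0101  0.012 ]
(293, 20) 0.012 [0.5906 0.1211 0.012 ]
(358, 20) 0.012 [0.6482 0.1147 0.012 ]
(322, 162) 0.031 [ 0.6031 -0.0054  0.031 ]
(322, 250) 0.06 [ 0.5947 -0.0827  0.06  ]
(322, 280) 0.066 [ 0.5917 -0.1106  0.066 ]
(294, 318) 0.066 [ 0.5598 -0.15    0.066 ]
(353, 318) 0.066 [ 0.6175 -0.1561  0.066 ]
```

The wing spans (322,174) to (323,224), so the knob is at about (0.601,-0.030), parallel to the channel at about 6° yaw. I'll grip it.

Request:
{"name": "send_rows", "arguments": {"plan": [{"translation": [1.5,2,45],"rotation": [0,0,0],"claw": 85},{"translation": [1.5,2,75],"rotation": [0,0,0],"claw": 60},{"translation": [1.5,2,88],"rotation": [0,0,0],"claw": 30},{"translation": [1.5,2,88],"rotation": [0,0,0],"claw": 5},{"translation": [1.5,2,88],"rotation": [0,0,0],"claw": 5},{"translation": [1.5,2,88],"rotation": [0,0,0],"claw": 5},{"translation": [1.5,2,88],"rotation": [0,0,0],"claw": 5}]}}

```text
time: 3.82
position: [0.6027, -0.0293, 0.0527]
orientation: [0.0, 0.744, 0.668, 0.0]
force: [0.2, 0.3, 0.3]
width: 0.005
grip_force: 0.0
```

```bash
python3 - <<'E'
from h import *
c=bot.capture("wrist"); s=bot.capture("side")
a=c["img"][60:360,160:480]; b=cv2.resize(s["img"][130:260,250:420],None,fx=2.3,fy=2.3)
cv2.imwrite("pics/w3.png",np.hstack([a,b[:299].copy() if b.shape[0]>=300 else cv2.copyMakeBorder(b,0,300-b.shape[0],0,0,0)])[:,:,::-1])
print(pose()[0],pose()[2]["width"],pose()[2]["grip_force"])
E
```

```text
[ 0.60251618 -0.0292519   0.05231045] 0.005014497249037336 0.0
```

View pics/w3.png

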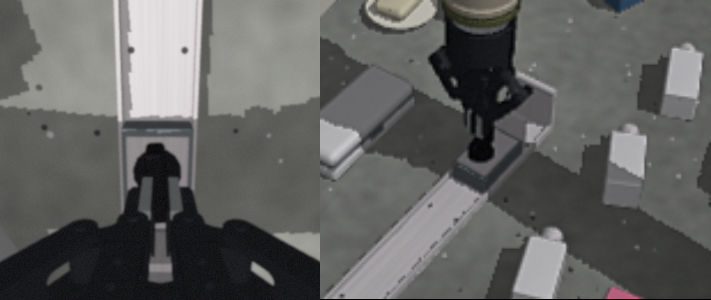

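```bash
python3 - <<'E'
from h import *
c=bot.capture("wrist"); im=c["img"]
p,R,o=pose()
print("tcp px",proj(c,p),"grasp px",proj(c,p+[0,0,.019]))
for px,h in [((313,206),.072),((315,206),.046),((315,223),.046),((315,240),.046),((297,225),.046),((334,225),.046)]: print(px,h,np.round(ray(c,px,h),4))
for h in (.046,.06,.072):
    print(h,[np.round(proj(c,[.6008+.106*s,-.0303+.994*s,h]),1) for s in (-.022,0,.022)])
cv2.imwrite("pics/w4.png",cv2.resize(im[190:310,250:390],None,fx=5,fy=5,interpolation=cv2.INTER_CUBIC)[:,:,::-1])
E
```

```text
tcp px [320.25178773 232.90040603] grasp px [320.25752167 246.26225053]
(313, 206) 0.072 [ 0.6011 -0.0048  0.072 ]
(315, 206) 0.046 [ 0.6008 -0.0133  0.046 ]
(315, 223) 0.046 [ 0.5995 -0.0247  0.046 ]
(315, 240) 0.046 [ 0.5982 -0.0365  0.046 ]
(297, 225) 0.046 [ 0.5878 -0.0248  0.046 ]
(334, 225) 0.046 [ 0.6115 -0.0274  0.046 ]
0.046 [array([318.1, 261.2]), array([318. , 230.8]), array([317.9, 198.3])]
0.06 [array([317.9, 272.2]), array([317.8, 239.9]), array([317.7, 205.2])]
0.072 [array([317.8, 283. ]), array([317.6, 248.9]), array([317.5, 212. ])]
```

View pics/w4.png

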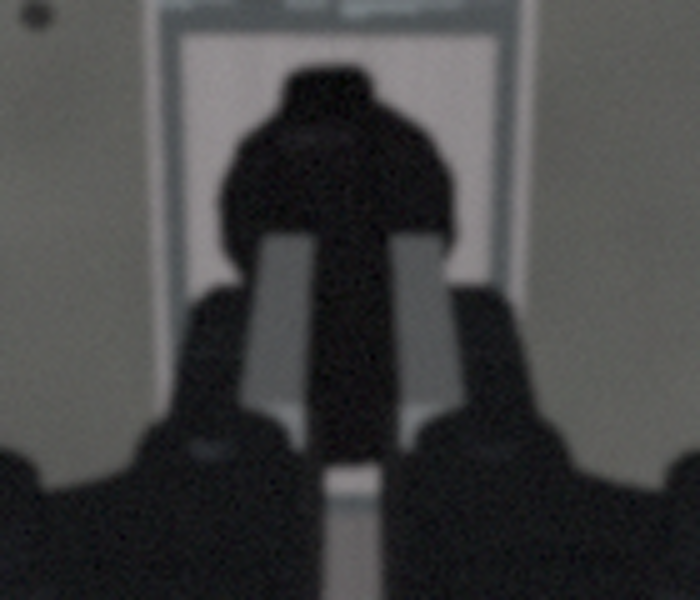

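Request:
{"name": "send_rows", "arguments": {"plan": [{"translation": [0,-1,1],"rotation": [0,0,0],"claw": 0},{"translation": [0,-2,1],"rotation": [0,0,0],"claw": 0},{"translation": [0,-2,1],"rotation": [0,0,0],"claw": 0},{"translation": [0,-2,1],"rotation": [0,0,0],"claw": 0}]}}

```text
time: 4.47
position: [0.6004, -0.029, 0.0509]
orientation: [-0.0, 0.744, 0.668, -0.0]
force: [-1.0, 0.2, -0.1]
width: -0.0004
grip_force: 0.0
```

```bash
python3 - <<'E'
from h import *
c=bot.capture("wrist"); s=bot.capture("side"); t=bot.capture("top")
p,R,o=pose(); print(p,o["width"],o["grip_force"],[np.round(proj(s,p+[0,0,z]),1) for z in (0,.019)],[np.round(proj(s,[.6008,-.0303,z]),1) for z in (.046,.072)])
f=lambda im,x,y,w,h:cv2.resize(im[y:y+h,x:x+w],(395,395),interpolation=cv2.INTER_CUBIC)
cv2.imwrite("pics/w5.png",np.hstack([f(c["img"],260,180,120,120),f(s["img"],290,150,60,60)])[:,:,::-1])
E
```

```text
[ 0.60038315 -0.02897221  0.05096817] -0.00018269201031129658 0.0 [array([319.4, 194.6]), array([319.5, 189.8])] [array([319.5, 195.5]), array([319.6, 188.9])]
```

View pics/w5.png

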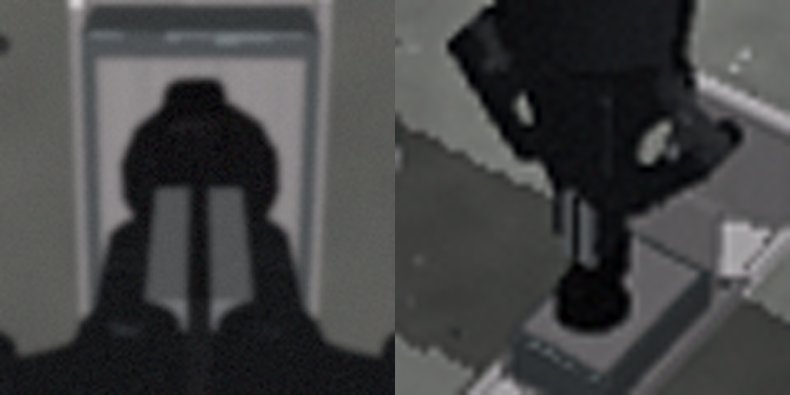

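Request:
{"name": "send_rows", "arguments": {"plan": [{"translation": [0,0,2],"rotation": [0,0,0],"claw": 0},{"translation": [0,0,3],"rotation": [0,0,0],"claw": 0}]}}

```text
time: 4.88
position: [0.6003, -0.029, 0.0478]
orientation: [-0.0, 0.744, 0.668, -0.0]
force: [-0.3, 0.6, -0.4]
width: 0.0001
grip_force: 0.0
```

Request:
{"name": "send_rows", "arguments": {"plan": [{"translation": [0,0,-2],"rotation": [0,0,0],"claw": 85},{"translation": [0,0,-2],"rotation": [0,0,0],"claw": 85},{"translation": [0,0,-2],"rotation": [0,0,0],"claw": 85},{"translation": [0,0,-2],"rotation": [0,0,0],"claw": 85},{"translation": [0,0,-2],"rotation": [0,0,0],"claw": 85},{"translation": [0,0,-2],"rotation": [0,0,0],"claw": 85}]}}

```text
time: 5.62
position: [0.6004, -0.029, 0.05]
orientation: [-0.0, 0.744, 0.668, -0.0]
force: [-0.5, -0.3, 0.2]
width: 0.0849
grip_force: 0.0
```

```bash
python3 - <<'E'
from h import *
c=bot.capture("wrist"); s=bot.capture("side"); t=bot.capture("top")
p,R,o=pose(); print(p,o["width"],o["joints"])
f=lambda im,x,y,w,h:cv2.resize(im[y:y+h,x:x+w],(395,395),interpolation=cv2.INTER_CUBIC)
cv2.imwrite("pics/w6.png",np.hstack([f(c["img"],240,180,160,160),f(s["img"],290,150,60,60)])[:,:,::-1])
for z in (.046,.06,.072): print(z,[np.round(proj(c,[.601+.106*d,-.031+.994*d,z]),1) for d in (-.022,0,.022)],[np.round(proj(s,[.601+.106*d,-.031+.994*d,z]),1) for d in (-.022,0,.022)])
E
```

```text
[ 0.60035726 -0.02899412  0.04997409] 0.08474823329174488 [ 0.22271219  0.68662058 -0.40374655  1.98900621  0.48730354  0.56086731
 -0.62517345]
0.046 [array([321.7, 263.9]), array([321.7, 233.3]), array([321.8, 200.5])] [array([324.1, 190.7]), array([319.6, 195.3]), array([314.9, 200.1])]
0.06 [array([321.8, 275.3]), array([321.9, 242.7]), array([321.9, 207.6])] [array([324.2, 187.1]), array([319.6, 191.8]), array([314.9, 196.6])]
0.072 [array([321.9, 286.4]), array([322. , 251.9]), array([322. , 214.7])] [array([324.3, 184. ]), array([319.7, 188.7]), array([315. , 193.5])]
```

View pics/w6.png

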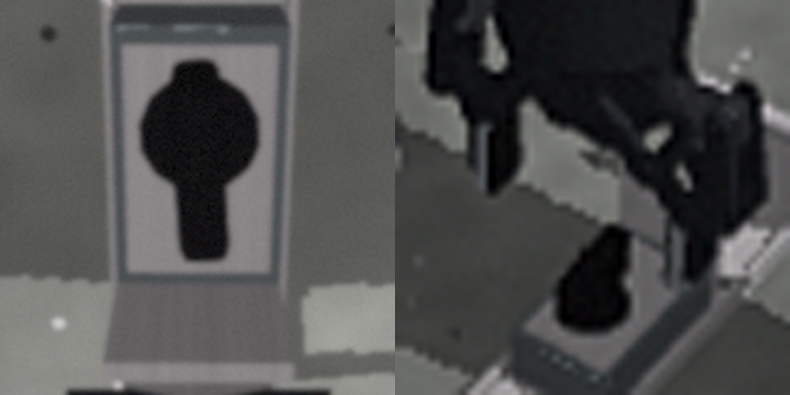

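The shut fingertips never reached the wing. The side and wrist views both put the real finger ends about 25 mm behind the stated TCP, with the open tips at side pixels (304,179) and (333,193). I'll go lower and close again.

Request:
{"name": "send_rows", "arguments": {"plan": [{"translation": [-2,0.5,10],"rotation": [0,0,0],"claw": 85},{"translation": [-2,0.5,20],"rotation": [0,0,0],"claw": 60},{"translation": [-2,0.5,20],"rotation": [0,0,0],"claw": 30},{"translation": [-2,0.5,20],"rotation": [0,0,0],"claw": 5},{"translation": [-2,0.5,20],"rotation": [0,0,0],"claw": 5},{"translation": [-2,0.5,20],"rotation": [0,0,0],"claw": 5}]}}

```text
time: 6.52
position: [0.6006, -0.0309, 0.0303]
orientation: [0.0, 0.744, 0.668, 0.0]
force: [-1.2, -0.5, 2.2]
width: 0.0103
grip_force: 60.4
```

Request:
{"name": "send_rows", "arguments": {"plan": [{"translation": [0,0,0],"rotation": [0,0,-0.18],"claw": 5},{"translation": [0,0,0],"rotation": [0,0,-0.36],"claw": 5},{"translation": [0,0,0],"rotation": [0,0,-0.54],"claw": 5},{"translation": [0,0,0],"rotation": [0,0,-0.72],"claw": 5},{"translation": [0,0,0],"rotation": [0,0,-0.9],"claw": 5},{"translation": [0,0,0],"rotation": [0,0,-1.08],"claw": 5},{"translation": [0,0,0],"rotation": [0,0,-1.26],"claw": 5},{"translation": [0,0,0],"rotation": [0,0,-1.44],"claw": 5}]}}

```text
time: 7.52
position: [0.5991, -0.0315, 0.0302]
orientation: [-0.001, 0.116, 0.993, -0.001]
force: [-5.9, 0.1, 5.4]
width: 0.0101
grip_force: 60.8
```

```bash
python3 - <<'E'
from h import *
p,R,o=pose(); print(p,R.as_matrix().round(3),o["width"],o["grip_force"],o["force"],o["ft_torque"],o["joints"])
u=np.array([.106,.994,0]); print(move(p+.215*u,R))
E
```

```text
[ 0.59907751 -0.03151011  0.03016768] [[-0.973  0.231 -0.002]
 [ 0.231  0.973 -0.001]
 [ 0.002 -0.002 -1.   ]] 0.01013191959976081 60.78152596950531 [-5.90303512  0.08048403  5.41208572] [-0.04758145  1.38749511 -0.12773901] [ 0.44405286  0.80677721 -0.75921868  1.98398713  0.86382844  0.71383334
  0.47549268]
(array([ 27.1, 213.2,  -0.3]), array([0., 0., 0.]))
```

Request:
{"name": "send_rows", "arguments": {"plan": [{"translation": [4,30,0],"rotation": [0,0,0],"claw": 5},{"translation": [8,60,0],"rotation": [0,0,0],"claw": 5},{"translation": [12,95,0],"rotation": [0,0,0],"claw": 5},{"translation": [16,130,0],"rotation": [0,0,0],"claw": 5},{"translation": [21,165,0],"rotation": [0,0,0],"claw": 5},{"translation": [25,195,0],"rotation": [0,0,0],"claw": 5},{"translation": [27,212,0],"rotation": [0,0,0],"claw": 5},{"translation": [27,212,0],"rotation": [0,0,0],"claw": 5}]}}

```text
time: 8.52
position: [0.6234, 0.1834, 0.0302]
orientation: [-0.001, 0.118, 0.993, 0.001]
force: [-7.1, 1.7, 8.0]
width: 0.0105
grip_force: 61.1
```

Request:
{"name": "send_rows", "arguments": {"plan": [{"translation": [27,212,0],"rotation": [0,0,0],"claw": 85},{"translation": [0,0,0],"rotation": [0,0,0],"claw": 85},{"translation": [0,0,0],"rotation": [0,0,0],"claw": 85},{"translation": [0,0,-60],"rotation": [0,0,0],"claw": 85},{"translation": [0,0,-120],"rotation": [0,0,0],"claw": 85},{"translation": [0,0,-180],"rotation": [0,0,0.15],"claw": 85},{"translation": [0,0,-240],"rotation": [0,0,0.33],"claw": 85}]}}

```text
time: 9.4
position: [0.6249, 0.1806, 0.272]
orientation: [0.0, 0.283, 0.959, 0.001]
force: [1.1, 0.8, -0.9]
width: 0.0849
grip_force: 0.0
```

```bash
python3 - <<'E'
from h import *
print(pose()[0],move([.45,.03,.26],orient(np.radians(12),0)))
E
```

```text
[0.62486413 0.18064296 0.27204169] (array([  65. , -221.5,   11.7]), array([ 0.001, -0.   ,  0.787]))
```

I left a stray slide shift in the first row of that call, so I'll check the stop in the next picture.

Request:
{"name": "send_rows", "arguments": {"plan": [{"translation": [13,-45,2],"rotation": [0,0,0.16],"claw": 85},{"translation": [26,-90,5],"rotation": [0,0,0.32],"claw": 85},{"translation": [39,-135,7],"rotation": [0,0,0.48],"claw": 85},{"translation": [52,-180,10],"rotation": [0,0,0.64],"claw": 85},{"translation": [65,-221,12],"rotation": [0,0,0.78],"claw": 85},{"translation": [65,-221,12],"rotation": [0,0,0.787],"claw": 85}]}}

```text
time: 10.15
position: [0.4489, 0.0273, 0.2582]
orientation: [0.001, 0.629, 0.778, -0.001]
force: [0.8, 0.7, 0.2]
width: 0.0854
grip_force: 0.0
```

```bash
python3 - <<'E'
from h import *
c=bot.capture("wrist"); t=bot.capture("top")
f=lambda im,x,y,w,h,W,H:cv2.resize(im[y:y+h,x:x+w],(W,H),interpolation=cv2.INTER_CUBIC)
cv2.imwrite("pics/w7.png",np.vstack([f(c["img"],60,0,480,300,480,300),f(t["img"],210,150,240,120,480,240)])[:,:,::-1])
np.save("w7.npy",c["img"])
print(pose()[0],pose()[2]["joints"])
E
```

```text
[0.45161027 0.02978319 0.25859331] [ 0.42263646  0.27234918 -0.75525516  2.1016708   0.24832323  0.85265658
 -0.26295108]
```

View pics/w7.png

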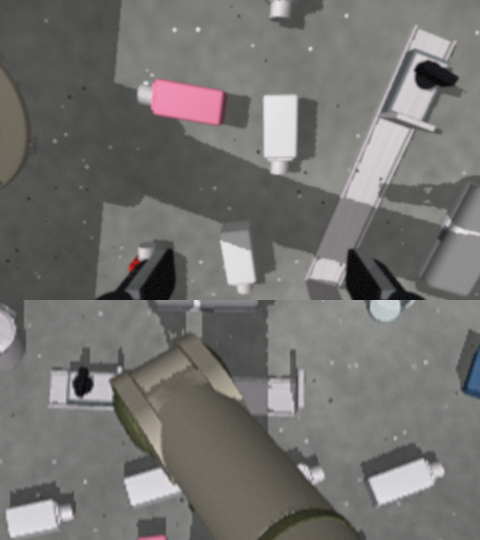

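The stop is back near the open end with the wing crosswise. b2 is at wrist pixel (341,128), right under the camera, and b3 is at (298,255).

```bash
cat >> h.py <<'E'
def bottles(c,vmin=150,x=(.36,.52),y=(-.4,.36)):
    "white bottles lying: (base centre xy, yaw a with cap=(sin a,-cos a), length, width) from the whole outline at z=.044 (near nadir)"
    res=[]
    for a,k in boxes(c,150,9000,vmin,50):
        P=np.array([ray(c,p,.044) for p in k])[:,:2]; m=P.mean(0)
        if not(x[0]<m[0]<x[1] and y[0]<m[1]<y[1]): continue
        r=cv2.minAreaRect((P*1000).astype(np.float32)); B=cv2.boxPoints(r)/1000
        e=[(B[i]+B[(i+1)%4])/2 for i in range(4)]; L=[np.linalg.norm(e[i]-e[(i+2)%4]) for i in (0,1)]; i=int(L[1]>L[0])
        b,q=(e[i],e[i+2]) if e[i][1]>e[i+2][1] else (e[i+2],e[i])
        d=(q-b)/L[i]; res.append((b.round(4),round(np.degrees(np.arctan2(d[0],-d[1])),1),round(L[i],4),round(L[1-i],4)))
    return res
def grasp(b,a,g=.045,h=.026,tilt=-45,off=.046,back=0.):
    "TCP pose to grip a lying bottle: base xy b, yaw a deg"
    a=np.radians(a); R=orient(a,np.radians(tilt)); d=np.array([np.sin(a),-np.cos(a),0])
    G=np.array([*b,0])+g*d+[0,0,h]; return G+R.apply([0,0,off-back]),R
E
python3 - <<'E'
from h import *
c=bot.capture("wrist"); t=bot.capture("top")
for v in (130,150,170): print(v,"W",bottles(c,v))
print("T",bottles(t,150))
b=(0,0)
r=bottles(c,150)
for x in r:
    if x[0][1]>.06 and x[0][1]<.2:
        P,R=grasp(x[0],x[1]); Q,_=grasp(x[0],x[1],back=.09); print(P,R.apply([0,0,1]),move(Q,R),move(P,R,Q,R))
E
```

```text
130 W [(array([ 0.4515, -0.2483], dtype=float32), np.float32(-72.4), np.float32(0.0462), np.float32(0.033)), (array([ 0.4287, -0.0701], dtype=float32), np.float32(19.4), np.float32(0.105), np.float32(0.047)), (array([0.3691, 0.1001], dtype=float32), np.float32(76.6), np.float32(0.129), np.float32(0.1039)), (array([0.4208, 0.1357], dtype=float32), np.float32(-65.6), np.float32(0.0504), np.float32(0.0382)), (array([0.441 , 0.2171], dtype=float32), np.float32(-77.6), np.float32(0.0227), np.float32(0.0201))]
150 W [(array([ 0.4508, -0.2501], dtype=float32), np.float32(-73.9), np.float32(0.0432), np.float32(0.031)), (array([ 0.4322, -0.0779], dtype=float32), np.float32(19.1), np.float32(0.0943), np.float32(0.0445)), (array([0.4524, 0.1239], dtype=float32), np.float32(12.9), np.float32(0.101), np.float32(0.0436)), (array([0.4395, 0.2171], dtype=float32), np.float32(-77.6), np.float32(0.0203), np.float32(0.0193))]
170 W [(array([ 0.4501, -0.2498], dtype=float32), np.float32(-72.8), np.float32(0.0416), np.float32(0.0287)), (array([ 0.4329, -0.0793], dtype=float32), np.float32(19.2), np.float32(0.0918), np.float32(0.0424)), (array([0.4527, 0.1233], dtype=float32), np.float32(12.9), np.float32(0.0997), np.float32(0.0421)), (array([0.4271, 0.2243], dtype=float32), np.float32(12.4), np.float32(0.0188), np.float32(0.0177))]
T [(array([0.417 , 0.3036], dtype=float32), np.float32(7.9), np.float32(0.0979), np.float32(0.0459)), (array([0.4503, 0.1233], dtype=float32), np.float32(12.7), np.float32(0.0772), np.float32(0.046)), (array([ 0.4243, -0.2436], dtype=float32), np.float32(16.0), np.float32(0.1134), np.float32(0.0448))]
[ 0.45518462  0.11174171 -0.00652691] [-0.15786167  0.68926025 -0.70710678] (array([ 14.8,  20.9, 201.2]), array([ 0.005,  0.785, -0.007])) (array([-0., -0., 90.]), array([0., 0., 0.]))
```

Request:
{"name": "send_rows", "arguments": {"plan": [{"translation": [3,5,40],"rotation": [0,0.17,0],"claw": 85},{"translation": [6,10,80],"rotation": [0,0.34,0],"claw": 85},{"translation": [9,15,120],"rotation": [0,0.51,0],"claw": 85},{"translation": [12,19,160],"rotation": [0,0.68,0],"claw": 85},{"translation": [15,21,200],"rotation": [0,0.785,0],"claw": 85},{"translation": [15,21,201],"rotation": [0,0.785,0],"claw": 85}]}}

```text
time: 11.1
position: [0.4668, 0.0493, 0.052]
orientation: [-0.303, 0.58, 0.717, 0.24]
force: [-0.5, 0.3, 1.1]
width: 0.085
grip_force: 0.0
```

```bash
python3 - <<'E'
from h import *
P,R=grasp([.452,.1238],12.9); p,_,o=pose(); print(p,move(P,R),o["joints"],np.degrees(np.arccos(-_.apply([0,0,1])[2])))
c=bot.capture("wrist"); print(bottles(c,150))
E
```

```text
[0.46680167 0.04931075 0.0520176 ] (array([ 2.7,  1.8, 86.3]), array([ 0.004, -0.009, -0.014])) [ 0.84169337  1.00235311 -0.92027808  2.09697513 -0.01410757  0.59896063
  0.3265916 ] 45.54183235977723
[(array([0.4896, 0.0364], dtype=float32), np.float32(-76.9), np.float32(0.0318), np.float32(0.0245)), (array([0.4532, 0.1222], dtype=float32), np.float32(12.9), np.float32(0.078), np.float32(0.0415)), (array([0.4307, 0.2133], dtype=float32), np.float32(11.4), np.float32(0.0194), np.float32(0.0153)), (array([0.4191, 0.3037], dtype=float32), np.float32(8.5), np.float32(0.0747), np.float32(0.0415))]
```

Request:
{"name": "send_rows", "arguments": {"plan": [{"translation": [1,1,30],"rotation": [0,0,-0.01],"claw": 85},{"translation": [2,2,60],"rotation": [0,-0.01,-0.01],"claw": 85},{"translation": [2.5,2,80],"rotation": [0,-0.01,-0.01],"claw": 85},{"translation": [2.5,2,86],"rotation": [0,-0.01,-0.01],"claw": 70},{"translation": [2.5,2,86],"rotation": [0,-0.01,-0.01],"claw": 50},{"translation": [2.5,2,86],"rotation": [0,-0.01,-0.01],"claw": 35},{"translation": [2.5,2,86],"rotation": [0,-0.01,-0.01],"claw": 35},{"translation": [2.5,2,86],"rotation": [0,-0.01,-0.01],"claw": 35}]}}

```text
time: 12.15
position: [0.4577, 0.1103, -0.0003]
orientation: [-0.292, 0.577, 0.725, 0.239]
force: [0.2, -2.0, 10.8]
width: 0.0434
grip_force: 60.0
```

```bash
cat >> h.py <<'E'
import json
from scipy.spatial.transform import Slerp
YR=np.radians(-6.1); U=np.array([-np.sin(YR),np.cos(YR),0]); E0=np.array([.589,-.148,0.])
def save_rel(b,a):
    p,R,_=pose(); a=np.radians(a); d=np.array([np.sin(a),-np.cos(a),0]); z=np.array([0,0,1.])
    B=np.array([np.cross(z,d),z,d]).T  # cols: side, top, axis
    json.dump(dict(r=R.inv().apply(np.array([*b,.022])-p).tolist(),B=(R.inv().as_matrix()@B).tolist()),open("rel.json","w"))
def place(s,z):
    "TCP pose putting the held bottle's base centre at distance s from the end face, base at height z"
    j=json.load(open("rel.json")); W=np.array([np.cross(U,[0,0,1]),U,[0,0,1]]).T
    R=Ro.from_matrix(W@np.array(j["B"]).T); b=E0+U*s+[0,0,z]; return b-R.apply(j["r"]),R
def base_now():
    j=json.load(open("rel.json")); p,R,_=pose(); return p+R.apply(j["r"]), R.apply(np.array(j["B"])[:,2])
def path(P,R,n):
    p0,R0,_=pose(); S=Slerp([0,1],Ro.concatenate([R0,R]))
    for i in range(1,n+1):
        f=i/n; t,r=move(p0+f*(np.asarray(P)-p0),S(f)); print(t.round(0).tolist(),r.round(2).tolist())
E
python3 - <<'E'
from h import *
save_rel([.452,.1238],12.9)
p,R,o=pose(); print(p,o["width"],o["grip_force"],o["force"])
print("lift",move(p+[0,0,.12],R)); 
P,Rn=place(.024,.15); print(P,Rn.as_matrix().round(2), place(.024,.006)[0])
P2=(P+p)/2+[0,0,.05]
path(P,Rn,12)
E
```

```text
[ 4.57683584e-01  1.10268445e-01 -2.78140757e-04] 0.04335534591338202 60.008225440979004 [ 0.24490564 -1.99967102 10.8461812 ]
lift (array([ 83.9,   1.1, -85.8]), array([0., 0., 0.]))
[ 0.59168792 -0.14655559  0.1644589 ] [[ 0.07  1.   -0.07]
 [ 0.7  -0.1  -0.71]
 [-0.72  0.   -0.7 ]] [ 0.59168792 -0.14655559  0.0204589 ]
[-7.0, 6.0, -26.0] [0.0, -0.13, 0.03]
[-14.0, 13.0, -52.0] [0.0, -0.26, 0.06]
[-21.0, 19.0, -78.0] [0.0, -0.39, 0.09]
[-28.0, 25.0, -104.0] [0.0, -0.52, 0.12]
[-36.0, 32.0, -130.0] [0.0, -0.65, 0.15]
[-43.0, 38.0, -156.0] [0.01, -0.78, 0.18]
[-50.0, 44.0, -183.0] [0.01, -0.91, 0.21]
[-57.0, 50.0, -209.0] [0.01, -1.04, 0.24]
[-64.0, 57.0, -235.0] [0.01, -1.17, 0.27]
[-71.0, 63.0, -261.0] [0.01, -1.3, 0.3]
[-78.0, 69.0, -287.0] [0.01, -1.43, 0.32]
[-86.0, 76.0, -313.0] [0.01, -1.56, 0.36]
```

Request:
{"name": "send_rows", "arguments": {"plan": [{"translation": [35,0,-36],"rotation": [0,0,0],"claw": 35},{"translation": [70,1,-72],"rotation": [0,0,0],"claw": 35},{"translation": [54,9,-96],"rotation": [0,-0.16,0.04],"claw": 35},{"translation": [39,16,-120],"rotation": [0,-0.31,0.07],"claw": 35},{"translation": [23,24,-144],"rotation": [0,-0.47,0.11],"claw": 35},{"translation": [8,31,-168],"rotation": [0,-0.63,0.14],"claw": 35},{"translation": [-8,39,-192],"rotation": [0,-0.79,0.18],"claw": 35},{"translation": [-23,46,-217],"rotation": [0.01,-0.94,0.21],"claw": 35}]}}

```text
time: 13.15
position: [0.5385, -0.0444, 0.1398]
orientation: [0.044, 0.691, 0.717, -0.083]
force: [-0.4, -0.2, -2.5]
width: 0.0429
grip_force: 61.3
```

```bash
python3 - <<'E'
from h import *
p,R,o=pose(); print(p,o["joints"],o["width"],o["grip_force"]); path(*place(.024,.10),6)
E
```

```text
[ 0.53853564 -0.0443919   0.13977317] [ 0.02950583  0.5031212  -0.23403425  2.04331209  0.42345064  0.73852227
 -0.47883045] 0.04289388781875044 61.32450342178345
[-16.0, 9.0, 7.0] [0.0, -0.1, 0.02]
[-33.0, 17.0, 14.0] [0.0, -0.2, 0.05]
[-49.0, 26.0, 20.0] [0.0, -0.31, 0.07]
[-65.0, 34.0, 27.0] [0.0, -0.41, 0.1]
[-82.0, 43.0, 34.0] [0.0, -0.51, 0.12]
[-98.0, 51.0, 40.0] [0.01, -0.61, 0.14]
```

Request:
{"name": "send_rows", "arguments": {"plan": [{"translation": [-16,9,0],"rotation": [0,-0.1,0.02],"claw": 35},{"translation": [-33,17,5],"rotation": [0,-0.2,0.05],"claw": 35},{"translation": [-49,26,12],"rotation": [0,-0.31,0.07],"claw": 35},{"translation": [-65,34,20],"rotation": [0,-0.41,0.1],"claw": 35},{"translation": [-82,43,30],"rotation": [0,-0.51,0.12],"claw": 35},{"translation": [-98,51,40],"rotation": [0.01,-0.61,0.14],"claw": 35},{"translation": [-98,51,40],"rotation": [0.01,-0.61,0.14],"claw": 35}]}}

```text
time: 14.02
position: [0.5906, -0.1443, 0.1104]
orientation: [0.256, 0.681, 0.623, -0.287]
force: [-0.4, 0.4, -0.3]
width: 0.0433
grip_force: 61.4
```

```bash
python3 - <<'E'
from h import *
p,R,o=pose(); print(p,o["joints"],o["width"],o["grip_force"],base_now()); path(*place(.024,.01),1)
c=bot.capture("wrist"); s=bot.capture("side"); t=bot.capture("top")
f=lambda im,x,y,w,h,W,H:cv2.resize(im[y:y+h,x:x+w],(W,H),interpolation=cv2.INTER_CUBIC)
cv2.imwrite("pics/w8.png",np.vstack([np.hstack([f(c["img"],140,40,360,360,300,300),f(s["img"],285,120,120,120,300,300)]),np.hstack([f(t["img"],300,150,100,75,400,300),np.zeros((300,200,3),np.uint8)])])[:,:,::-1])
E
```

```text
[ 0.59056971 -0.14427776  0.11044064] [-0.34129996  0.74699151  0.1260192   1.97398778  0.8459822   0.93800936
 -1.01978444] 0.04328519607635671 61.37056589126587 (array([ 0.59018594, -0.12172729,  0.09619106]), array([ 0.01070414, -0.0091625 ,  0.99990073]))
[60.0, 2.0, 62.0] [-0.0, -0.01, 0.01]
```

View pics/w8.png

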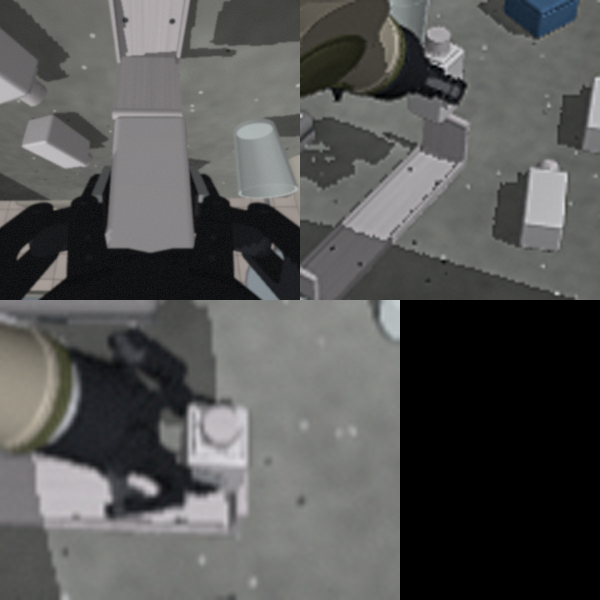

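The bottle is held upright over the channel beside the end plate. Its base edge is centred on the channel in the wrist panel at (147,113), within about 2 mm. I'll lower it.

```bash
python3 - <<'E'
from h import *
path(*place(.027,.006),1); path(*place(.027,.02),1); R=pose()[1]; print(R.inv().apply([0,0,1.]))
E
```

```text
[66.0, 2.0, 64.0] [-0.0, -0.01, 0.01]
[56.0, 2.0, 54.0] [-0.0, -0.01, 0.01]
[-0.70802529 -0.00641184 -0.70615797]
```

Request:
{"name": "send_rows", "arguments": {"plan": [{"translation": [20,1,18],"rotation": [0,-0.01,0.01],"claw": 35},{"translation": [40,2,38],"rotation": [0,-0.01,0.01],"claw": 35},{"translation": [56,2,54],"rotation": [0,-0.01,0.01],"claw": 35},{"translation": [63,2,61],"rotation": [0,-0.01,0.01],"claw": 35},{"translation": [66,2,64],"rotation": [0,-0.01,0.01],"claw": 35},{"translation": [66,2,64],"rotation": [0,-0.01,0.01],"claw": 35}]}}

```text
time: 14.92
position: [0.5921, -0.1444, 0.02]
orientation: [0.261, 0.684, 0.618, -0.289]
force: [-1.0, 0.2, -0.5]
width: 0.043
grip_force: 61.4
```

```bash
python3 - <<'E'
from h import *
print(base_now(),pose()[2]["force"])
E
```

```text
(array([ 0.59196882, -0.12200299,  0.00547811]), array([0.00265658, 0.00203671, 0.9999944 ])) [-0.99459965  0.23327128 -0.52859411]
```

Request:
{"name": "send_rows", "arguments": {"plan": [{"translation": [1,0,1],"rotation": [0,0,0],"claw": 35},{"translation": [1.5,0,1.5],"rotation": [0,0,0],"claw": 44},{"translation": [1.5,0,1.5],"rotation": [0,0,0],"claw": 85},{"translation": [1.5,0,1.5],"rotation": [0,0,0],"claw": 85},{"translation": [1.5,0,-1],"rotation": [0,0,0],"claw": 85},{"translation": [0,0,-40],"rotation": [0,0,0],"claw": 85},{"translation": [0,0,-90],"rotation": [0,0,0],"claw": 85},{"translation": [0,0,-150],"rotation": [0,0,0],"claw": 85}]}}

```text
time: 15.92
position: [0.6023, -0.0369, 0.1252]
orientation: [0.26, 0.684, 0.617, -0.289]
force: [1.1, -0.2, -0.5]
width: 0.0852
grip_force: 0.0
```

```bash
python3 - <<'E'
from h import *
c=bot.capture("wrist"); s=bot.capture("side"); t=bot.capture("top")
cv2.imwrite("pics/w9.png",c["img"][:,:,::-1])
print(pose()[0],[r for r in bottles(t,150)])
# survey pose over b3: camera above bottle
for B,a in (([.43,-.075],19),):
    b=np.array(B)+.045*np.array([np.sin(np.radians(a)),-np.cos(np.radians(a))])
    P,R=np.array([b[0],b[1]-.09,.26]),orient(np.radians(a),0); print(P); path(P,R,1)
E
```

```text
[ 0.60448429 -0.03406115  0.12566794] [(array([ 0.4277, -0.0699], dtype=float32), np.float32(19.1), np.float32(0.1081), np.float32(0.0451)), (array([ 0.4244, -0.2436], dtype=float32), np.float32(16.0), np.float32(0.1131), np.float32(0.0447))]
[ 0.44465057 -0.20754834  0.26      ]
[-228.0, -142.0, 40.0] [-0.17, 0.78, -0.41]
```

View pics/w9.png

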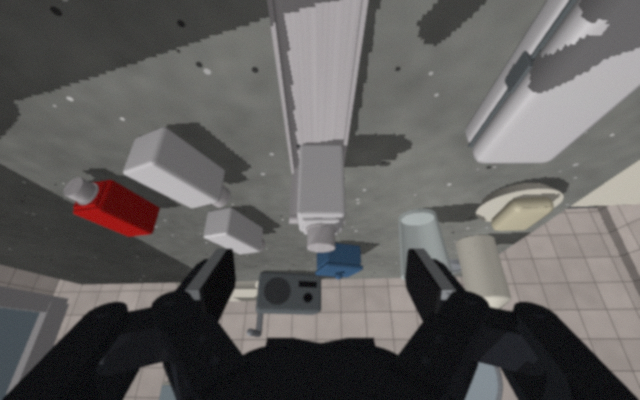

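The wrist view shows bottle_low standing in the channel against the end at (320,185). I'll take bottle 3 from the top-view numbers.

```bash
python3 - <<'E'
from h import *
path([.52,-.09,.25],orient(np.radians(6),np.radians(-5)),6)
E
```

```text
[-22.0, -13.0, -7.0] [-0.01, 0.15, -0.03]
[-45.0, -26.0, -14.0] [-0.02, 0.29, -0.07]
[-67.0, -39.0, -21.0] [-0.04, 0.44, -0.1]
[-89.0, -52.0, -28.0] [-0.05, 0.59, -0.13]
[-111.0, -65.0, -35.0] [-0.06, 0.73, -0.16]
[-134.0, -78.0, -42.0] [-0.07, 0.88, -0.2]
```

Request:
{"name": "send_rows", "arguments": {"plan": [{"translation": [-35,-5,-25],"rotation": [-0.01,0.15,-0.03],"claw": 85},{"translation": [-68,-15,-40],"rotation": [-0.02,0.29,-0.07],"claw": 85},{"translation": [-95,-32,-45],"rotation": [-0.04,0.44,-0.1],"claw": 85},{"translation": [-110,-48,-45],"rotation": [-0.05,0.59,-0.13],"claw": 85},{"translation": [-122,-64,-44],"rotation": [-0.06,0.73,-0.16],"claw": 85},{"translation": [-134,-78,-42],"rotation": [-0.07,0.88,-0.2],"claw": 85}]}}

```text
time: 16.82
position: [0.5176, -0.0936, 0.2497]
orientation: [-0.034, 0.669, 0.742, 0.028]
force: [0.1, -0.8, 0.1]
width: 0.0852
grip_force: 0.0
```

```bash
python3 - <<'E'
from h import *
print(pose()[0]); c=bot.capture("wrist"); t=bot.capture("top")
for v in (120,140,160): print(bottles(c,v),bottles(t,v))
P,R=grasp([.429,-.070],19.2,h=.034,back=.08); path(P,R,6)
E
```

```text
[ 0.51755865 -0.0935507   0.24972287]
[(array([ 0.4236, -0.2416], dtype=float32), np.float32(16.0), np.float32(0.1086), np.float32(0.0502)), (array([ 0.4077, -0.1269], dtype=float32), np.float32(-13.4), np.float32(0.0629), np.float32(0.0294)), (array([0.4712, 0.1039], dtype=float32), np.float32(-84.1), np.float32(0.0833), np.float32(0.0325))] [(array([0.3301, 0.1549], dtype=float32), np.float32(77.0), np.float32(0.1411), np.float32(0.0828)), (array([ 0.4196, -0.0738], dtype=float32), np.float32(20.1), np.float32(0.1071), np.float32(0.0636))]
[(array([ 0.4265, -0.2422], dtype=float32), np.float32(16.1), np.float32(0.1064), np.float32(0.0434)), (array([ 0.4307, -0.0726], dtype=float32), np.float32(19.3), np.float32(0.1039), np.float32(0.0436))] [(array([0.4164, 0.3044], dtype=float32), np.float32(7.7), np.float32(0.099), np.float32(0.0482)), (array([ 0.4309, -0.0799], dtype=float32), np.float32(19.1), np.float32(0.0967), np.float32(0.0467))]
[(array([ 0.4267, -0.2432], dtype=float32), np.float32(16.1), np.float32(0.1049), np.float32(0.0416)), (array([ 0.4331, -0.079 ], dtype=float32), np.float32(19.2), np.float32(0.0961), np.float32(0.0421))] [(array([0.4172, 0.3035], dtype=float32), np.float32(7.8), np.float32(0.0975), np.float32(0.0451)), (array([ 0.4321, -0.0816], dtype=float32), np.float32(18.8), np.float32(0.094), np.float32(0.0444))]
[-7.0, -11.0, 31.0] [0.02, 0.12, -0.04]
[-15.0, -22.0, 63.0] [0.03, 0.23, -0.08]
[-22.0, -33.0, 94.0] [0.05, 0.35, -0.11]
[-30.0, -44.0, 126.0] [0.07, 0.46, -0.15]
[-37.0, -55.0, 157.0] [0.08, 0.58, -0.19]
[-44.0, -66.0, 188.0] [0.1, 0.7, -0.23]
```

Request:
{"name": "send_rows", "arguments": {"plan": [{"translation": [-7,-11,31],"rotation": [0.02,0.12,-0.04],"claw": 85},{"translation": [-15,-22,63],"rotation": [0.03,0.23,-0.08],"claw": 85},{"translation": [-22,-33,94],"rotation": [0.05,0.35,-0.11],"claw": 85},{"translation": [-30,-44,126],"rotation": [0.07,0.46,-0.15],"claw": 85},{"translation": [-37,-55,157],"rotation": [0.08,0.58,-0.19],"claw": 85},{"translation": [-44,-66,188],"rotation": [0.1,0.7,-0.23],"claw": 85},{"translation": [-44,-66,188],"rotation": [0.1,0.7,-0.23],"claw": 85}]}}

```text
time: 17.8
position: [0.4521, -0.1283, 0.0534]
orientation: [-0.318, 0.531, 0.754, 0.22]
force: [-0.9, 0.4, 0.3]
width: 0.0848
grip_force: 0.0
```

```bash
python3 - <<'E'
from h import *
c=bot.capture("wrist"); print(bottles(c,140)); print(pose()[0],pose()[2]["joints"])
P,R=grasp([.4295,-.0705],19.2,h=.034); path(P,R,1)
E
```

```text
[(array([ 0.4744, -0.1481], dtype=float32), np.float32(-70.3), np.float32(0.0305), np.float32(0.003)), (array([ 0.4317, -0.0686], dtype=float32), np.float32(18.8), np.float32(0.0858), np.float32(0.0399)), (array([ 0.4533, -0.049 ], dtype=float32), np.float32(86.2), np.float32(0.0216), np.float32(0.0135)), (array([ 0.4042, -0.0087], dtype=float32), np.float32(56.1), np.float32(0.0623), np.float32(0.0464))]
[ 0.45379769 -0.12708669  0.05654195] [ 0.81900482  0.89226191 -0.49678858  1.89370207 -0.21535685  0.9989258
  0.89417257]
[-5.0, -4.0, 74.0] [-0.01, -0.01, 0.01]
```

Request:
{"name": "send_rows", "arguments": {"plan": [{"translation": [-2,-1,30],"rotation": [-0.01,-0.01,0.01],"claw": 85},{"translation": [-4,-2,55],"rotation": [-0.01,-0.01,0.01],"claw": 85},{"translation": [-5,-3,74],"rotation": [-0.01,-0.01,0.01],"claw": 85},{"translation": [-5,-3,75],"rotation": [-0.01,-0.01,0.01],"claw": 70},{"translation": [-5,-3,75],"rotation": [-0.01,-0.01,0.01],"claw": 50},{"translation": [-5,-3,75],"rotation": [-0.01,-0.01,0.01],"claw": 35},{"translation": [-5,-3,75],"rotation": [-0.01,-0.01,0.01],"claw": 35},{"translation": [-5,-3,75],"rotation": [-0.01,-0.01,0.01],"claw": 35}]}}

```text
time: 18.85
position: [0.4366, -0.0821, 0.0039]
orientation: [-0.308, 0.536, 0.755, 0.221]
force: [0.6, -2.5, 9.3]
width: 0.0434
grip_force: 61.2
```

```bash
python3 - <<'E'
from h import *
save_rel([.4295,-.0705],19.2)
p,R,o=pose(); print(p,o["width"],o["grip_force"],o["force"]); print(move(p+[0,0,.08],R)); path(*place(.073,.12),10)
E
```

```text
[ 0.43659385 -0.08210732  0.0038962 ] 0.04342516550508 61.182042360305786 [ 0.57246585 -2.5395193   9.27173061]
(array([ 56.1,   0.3, -57. ]), array([0., 0., 0.]))
[4.0, 15.0, -14.0] [0.0, -0.15, 0.05]
[9.0, 30.0, -27.0] [0.0, -0.31, 0.1]
[13.0, 45.0, -41.0] [0.0, -0.46, 0.15]
[18.0, 60.0, -55.0] [0.0, -0.62, 0.19]
[22.0, 74.0, -68.0] [0.0, -0.77, 0.24]
[27.0, 89.0, -82.0] [0.0, -0.93, 0.29]
[31.0, 104.0, -96.0] [0.0, -1.08, 0.34]
[36.0, 119.0, -109.0] [0.01, -1.24, 0.39]
[40.0, 134.0, -123.0] [0.01, -1.39, 0.44]
[45.0, 149.0, -137.0] [0.01, -1.54, 0.49]
```

Request:
{"name": "send_rows", "arguments": {"plan": [{"translation": [30,0,-30],"rotation": [0,0,0],"claw": 35},{"translation": [70,0,-71],"rotation": [0,0,0],"claw": 35},{"translation": [68,15,-78],"rotation": [0,-0.15,0.05],"claw": 35},{"translation": [65,30,-84],"rotation": [0,-0.31,0.1],"claw": 35},{"translation": [63,45,-91],"rotation": [0,-0.46,0.15],"claw": 35},{"translation": [60,60,-98],"rotation": [0,-0.62,0.19],"claw": 35},{"translation": [58,74,-104],"rotation": [0,-0.77,0.24],"claw": 35},{"translation": [55,89,-111],"rotation": [0,-0.93,0.29],"claw": 35}]}}

```text
time: 19.85
position: [0.5323, -0.0891, 0.1218]
orientation: [0.033, 0.677, 0.73, -0.085]
force: [0.5, -0.0, -2.3]
width: 0.0432
grip_force: 61.2
```

```bash
python3 - <<'E'
from h import *
p,R,o=pose(); print(p,o["width"],o["grip_force"],base_now()); path(*place(.073,.12),6)
E
```

```text
[ 0.53233958 -0.08909908  0.12178036] 0.04320349406053428 61.18488907814026 (array([ 0.52799379, -0.06687524,  0.12190426]), array([ 0.10419187, -0.58233467,  0.80624462]))
[-2.0, 11.0, -2.0] [0.0, -0.1, 0.03]
[-4.0, 21.0, -5.0] [0.0, -0.21, 0.06]
[-6.0, 32.0, -7.0] [0.0, -0.31, 0.1]
[-8.0, 42.0, -10.0] [0.01, -0.41, 0.13]
[-10.0, 53.0, -12.0] [0.01, -0.52, 0.16]
[-12.0, 64.0, -15.0] [0.01, -0.62, 0.19]
```

Request:
{"name": "send_rows", "arguments": {"plan": [{"translation": [-4,8,-8],"rotation": [0,-0.1,0.03],"claw": 35},{"translation": [-8,16,-12],"rotation": [0,-0.21,0.06],"claw": 35},{"translation": [-10,27,-13],"rotation": [0,-0.31,0.1],"claw": 35},{"translation": [-11,39,-14],"rotation": [0,-0.41,0.13],"claw": 35},{"translation": [-12,52,-15],"rotation": [0.01,-0.52,0.16],"claw": 35},{"translation": [-12,64,-15],"rotation": [0.01,-0.62,0.19],"claw": 35},{"translation": [-12,64,-15],"rotation": [0.01,-0.62,0.19],"claw": 35}]}}

```text
time: 20.72
position: [0.5978, -0.0908, 0.1296]
orientation: [0.256, 0.682, 0.622, -0.287]
force: [-1.1, 0.2, -1.2]
width: 0.0433
grip_force: 61.3
```

```bash
python3 - <<'E'
from h import *
p,R,o=pose(); print(p,o["width"],o["grip_force"],base_now(),E0+U*.073); path(*place(.074,.02),1); path(*place(.074,.005),1)
c=bot.capture("wrist"); cv2.imwrite("pics/w10.png",c["img"][:,:,::-1])
# held bottle's base edge columns vs rack lips below it
g=cv2.cvtColor(c["img"],cv2.COLOR_RGB2GRAY)
b=base_now()[0]; print(np.round([proj(c,b+s*np.array([np.cos(YR),np.sin(YR),0])+.022*U) for s in (-.022,.022)],1), np.round([proj(c,E0+U*.13+s*np.array([np.cos(YR),np.sin(YR),0])+[0,0,.012]) for s in (-.029,.029)],1))
E
```

```text
[ 0.59780277 -0.09080455  0.12960371] 0.043263816911692524 61.27952814102173 (array([ 0.5966266 , -0.07243325,  0.11641613]), array([ 0.00744811, -0.0053792 ,  0.99995779])) [ 0.59675728 -0.07541333  0.        ]
[67.0, 1.0, 69.0] [-0.0, -0.0, 0.01]
[78.0, 1.0, 80.0] [-0.0, -0.0, 0.01]
[[272.5 183.6]
 [355.5 184.7]] [[270.3   2.7]
 [367.3   4.3]]
```

Request:
{"name": "send_rows", "arguments": {"plan": [{"translation": [20,0,20],"rotation": [0,0,0],"claw": 35},{"translation": [40,1,41],"rotation": [0,0,0.01],"claw": 35},{"translation": [60,1,62],"rotation": [0,0,0.01],"claw": 35},{"translation": [70,1,72],"rotation": [0,0,0.01],"claw": 35},{"translation": [76,1,78],"rotation": [0,0,0.01],"claw": 35},{"translation": [78,1,80],"rotation": [0,0,0.01],"claw": 35},{"translation": [78,1,80],"rotation": [0,0,0.01],"claw": 35}]}}

```text
time: 21.65
position: [0.597, -0.0959, 0.02]
orientation: [0.257, 0.687, 0.617, -0.286]
force: [0.3, -0.5, -1.4]
width: 0.043
grip_force: 61.3
```

```bash
python3 - <<'E'
from h import *
print(base_now(),pose()[2]["force"])
E
```

```text
(array([ 0.59616898, -0.07753115,  0.00675032]), array([-0.00106754, -0.00387945,  0.99999191])) [ 0.30275878 -0.46098647 -1.42440341]
```

Request:
{"name": "send_rows", "arguments": {"plan": [{"translation": [1,0,1],"rotation": [0,0,0],"claw": 35},{"translation": [2,0,2],"rotation": [0,0,0],"claw": 44},{"translation": [2,0,2],"rotation": [0,0,0],"claw": 85},{"translation": [2,0,2],"rotation": [0,0,0],"claw": 85},{"translation": [2,0,-1],"rotation": [0,0,0],"claw": 85},{"translation": [0,0,-40],"rotation": [0,0,0],"claw": 85},{"translation": [-15,0,-90],"rotation": [0,0,0],"claw": 85},{"translation": [-30,0,-140],"rotation": [0,0,0],"claw": 85}]}}

```text
time: 22.65
position: [0.605, -0.017, 0.1406]
orientation: [0.257, 0.687, 0.617, -0.286]
force: [2.5, 0.2, -0.4]
width: 0.085
grip_force: 0.0
```

```bash
python3 - <<'E'
from h import *
t=bot.capture("top"); c=bot.capture("wrist"); print(pose()[0])
for v in (140,150): print(bottles(t,v))
# standing bottles: top blobs in wrist image
g=cv2.cvtColor(c["img"],cv2.COLOR_RGB2GRAY); cv2.imwrite("pics/w11.png",c["img"][:,:,::-1])
for s in (.0265,.071): print(np.round(proj(c,E0+U*(s+.022)+[0,0,.004])),np.round(proj(c,E0+U*s+[0,0,.11])))
path([.50,-.25,.25],orient(np.radians(10),np.radians(-10)),7)
E
```

```text
[ 0.6078692  -0.01449284  0.14292236]
[(array([0.4167, 0.3032], dtype=float32), np.float32(7.7), np.float32(0.0977), np.float32(0.048)), (array([ 0.3959, -0.2546], dtype=float32), np.float32(15.2), np.float32(0.1146), np.float32(0.0456))]
[(array([0.4172, 0.3027], dtype=float32), np.float32(7.7), np.float32(0.097), np.float32(0.0465)), (array([ 0.396 , -0.2549], dtype=float32), np.float32(15.2), np.float32(0.1137), np.float32(0.0447))]
[315. 144.] [315. 240.]
[315. 115.] [315. 222.]
[-36.0, -12.0, 14.0] [-0.01, 0.14, -0.04]
[-71.0, -24.0, 28.0] [-0.02, 0.27, -0.08]
[-107.0, -35.0, 42.0] [-0.04, 0.41, -0.12]
[-143.0, -47.0, 56.0] [-0.05, 0.55, -0.16]
[-178.0, -59.0, 70.0] [-0.06, 0.68, -0.2]
[-214.0, -70.0, 84.0] [-0.07, 0.82, -0.24]
[-250.0, -82.0, 97.0] [-0.08, 0.95, -0.28]
```

The top view shows the fourth bottle was knocked. Its base is now at (0.396,-0.255) with yaw 15°. I'll fetch it with the new numbers.

Request:
{"name": "send_rows", "arguments": {"plan": [{"translation": [-42,0,-35],"rotation": [-0.01,0.14,-0.04],"claw": 85},{"translation": [-85,-15,-40],"rotation": [-0.02,0.27,-0.08],"claw": 85},{"translation": [-118,-35,-20],"rotation": [-0.04,0.41,-0.12],"claw": 85},{"translation": [-148,-47,15],"rotation": [-0.05,0.55,-0.16],"claw": 85},{"translation": [-180,-59,50],"rotation": [-0.06,0.68,-0.2],"claw": 85},{"translation": [-214,-70,80],"rotation": [-0.07,0.82,-0.24],"claw": 85},{"translation": [-250,-82,97],"rotation": [-0.08,0.95,-0.28],"claw": 85},{"translation": [-250,-82,97],"rotation": [-0.08,0.95,-0.28],"claw": 85}]}}

```text
time: 23.75
position: [0.494, -0.261, 0.2485]
orientation: [-0.067, 0.646, 0.759, 0.051]
force: [-0.1, 1.3, 1.0]
width: 0.0849
grip_force: 0.0
```

```bash
python3 - <<'E'
from h import *
print(pose()[0]); c=bot.capture("wrist"); t=bot.capture("top")
for v in (130,145,160): print(bottles(c,v),"T",bottles(t,v))
P,R=grasp([.396,-.255],15.2,h=.040,back=.08); path(P,R,6)
E
```

```text
[ 0.49397573 -0.26096113  0.24847139]
[(array([ 0.3982, -0.2548], dtype=float32), np.float32(15.0), np.float32(0.1137), np.float32(0.0442))] T [(array([0.4161, 0.305 ], dtype=float32), np.float32(7.4), np.float32(0.1001), np.float32(0.0503)), (array([ 0.3959, -0.2551], dtype=float32), np.float32(15.2), np.float32(0.0801), np.float32(0.0463))]
[(array([ 0.3983, -0.2553], dtype=float32), np.float32(15.1), np.float32(0.1124), np.float32(0.0429))] T [(array([0.4169, 0.3042], dtype=float32), np.float32(7.6), np.float32(0.0986), np.float32(0.047)), (array([ 0.3962, -0.2556], dtype=float32), np.float32(15.2), np.float32(0.0776), np.float32(0.0447))]
[(array([ 0.3984, -0.2558], dtype=float32), np.float32(15.1), np.float32(0.1113), np.float32(0.0418))] T [(array([0.4172, 0.3035], dtype=float32), np.float32(8.0), np.float32(0.0975), np.float32(0.0449)), (array([ 0.3967, -0.2561], dtype=float32), np.float32(14.8), np.float32(0.0759), np.float32(0.0435))]
[-14.0, -15.0, 29.0] [0.01, 0.1, -0.02]
[-27.0, -30.0, 58.0] [0.01, 0.21, -0.03]
[-41.0, -45.0, 87.0] [0.02, 0.31, -0.05]
[-54.0, -60.0, 116.0] [0.02, 0.41, -0.06]
[-68.0, -75.0, 145.0] [0.03, 0.51, -0.08]
[-81.0, -90.0, 174.0] [0.04, 0.62, -0.09]
```

Request:
{"name": "send_rows", "arguments": {"plan": [{"translation": [-14,-15,29],"rotation": [0.01,0.1,-0.02],"claw": 85},{"translation": [-27,-30,58],"rotation": [0.01,0.21,-0.03],"claw": 85},{"translation": [-41,-45,87],"rotation": [0.02,0.31,-0.05],"claw": 85},{"translation": [-54,-60,116],"rotation": [0.02,0.41,-0.06],"claw": 85},{"translation": [-68,-75,145],"rotation": [0.03,0.51,-0.08],"claw": 85},{"translation": [-81,-89,174],"rotation": [0.04,0.62,-0.09],"claw": 85},{"translation": [-81,-89,174],"rotation": [0.04,0.62,-0.09],"claw": 85},{"translation": [-81,-89,174],"rotation": [0.04,0.62,-0.09],"claw": 85}]}}

```text
time: 24.85
position: [0.4181, -0.3164, 0.0646]
orientation: [-0.307, 0.559, 0.735, 0.231]
force: [-0.0, 0.4, 0.0]
width: 0.0852
grip_force: 0.0
```

```bash
python3 - <<'E'
from h import *
print(pose()[0],pose()[2]["joints"]); c=bot.capture("wrist"); print(bottles(c,140))
P,R=grasp([.3975,-.2552],15.1,h=.040); print(P); path(P,R,1)
E
```

```text
[ 0.41810498 -0.31639152  0.06463922] [ 0.81466811  0.89331998 -0.06355051  1.68955413 -0.3376809   1.28191396
  1.24762106]
[(array([ 0.3986, -0.2561], dtype=float32), np.float32(15.1), np.float32(0.1156), np.float32(0.0432))]
[ 0.4007493  -0.26724243  0.00747309]
[-4.0, -4.0, 78.0] [-0.01, -0.0, 0.0]
```

Request:
{"name": "send_rows", "arguments": {"plan": [{"translation": [-2,-1,30],"rotation": [-0.01,0,0],"claw": 85},{"translation": [-4,-2,58],"rotation": [-0.01,0,0],"claw": 85},{"translation": [-4,-3,78],"rotation": [-0.01,0,0],"claw": 85},{"translation": [-4,-3,78],"rotation": [-0.01,0,0],"claw": 70},{"translation": [-4,-3,78],"rotation": [-0.01,0,0],"claw": 50},{"translation": [-4,-3,78],"rotation": [-0.01,0,0],"claw": 35},{"translation": [-4,-3,78],"rotation": [-0.01,0,0],"claw": 35},{"translation": [-4,-3,78],"rotation": [-0.01,0,0],"claw": 35}]}}

```text
time: 25.9
position: [0.4011, -0.2693, 0.008]
orientation: [-0.303, 0.561, 0.734, 0.235]
force: [1.7, 0.2, 7.9]
width: 0.0429
grip_force: 61.5
```

```bash
python3 - <<'E'
from h import *
save_rel([.3977,-.2554],15.1)
p,R,o=pose(); print(p,o["width"],o["grip_force"],o["force"]); print(move(p+[0,0,.12],R)); path(*place(.124,.13),12)
E
```

```text
[ 0.40108075 -0.26932865  0.00800444] 0.042945535562072104 61.53626203536987 [1.72665055 0.17380908 7.92467122]
(array([ 85. ,   0.7, -84.7]), array([0., 0., 0.]))
[18.0, 21.0, 2.0] [0.0, -0.13, 0.03]
[36.0, 42.0, 4.0] [0.0, -0.26, 0.07]
[54.0, 63.0, 6.0] [0.0, -0.39, 0.1]
[72.0, 84.0, 9.0] [0.0, -0.52, 0.13]
[90.0, 105.0, 11.0] [0.0, -0.65, 0.17]
[108.0, 126.0, 13.0] [0.0, -0.78, 0.2]
[126.0, 148.0, 15.0] [0.0, -0.91, 0.24]
[144.0, 169.0, 17.0] [0.0, -1.03, 0.27]
[162.0, 190.0, 20.0] [0.0, -1.16, 0.3]
[180.0, 211.0, 22.0] [0.0, -1.29, 0.34]
[198.0, 232.0, 24.0] [0.0, -1.42, 0.37]
[216.0, 253.0, 26.0] [0.0, -1.55, 0.4]
```

Request:
{"name": "send_rows", "arguments": {"plan": [{"translation": [40,0,-40],"rotation": [0,0,0],"claw": 35},{"translation": [80,0,-80],"rotation": [0,0,0],"claw": 35},{"translation": [115,5,-85],"rotation": [0,-0.13,0.03],"claw": 35},{"translation": [140,15,-75],"rotation": [0,-0.26,0.07],"claw": 35},{"translation": [165,30,-70],"rotation": [0,-0.39,0.1],"claw": 35},{"translation": [190,50,-65],"rotation": [0,-0.52,0.13],"claw": 35},{"translation": [205,70,-60],"rotation": [0,-0.65,0.17],"claw": 35},{"translation": [215,95,-57],"rotation": [0,-0.78,0.2],"claw": 35}]}}

```text
time: 26.9
position: [0.4629, -0.1363, 0.2015]
orientation: [-0.021, 0.678, 0.735, -0.026]
force: [0.1, -1.2, -2.1]
width: 0.0429
grip_force: 61.5
```

```bash
python3 - <<'E'
from h import *
p,R,o=pose(); print(p,o["width"],o["grip_force"],base_now(),o["joints"]); path(*place(.124,.15),7)
E
```

```text
[ 0.46285994 -0.13630225  0.20146098] 0.042873347739661664 61.53869390487671 (array([ 0.461649  , -0.11630969,  0.20108185]), array([ 0.10522917, -0.69686081,  0.70944474])) [ 0.05464614  0.34383334  0.131357    2.10887551 -0.03333639  0.75559847
  0.285592  ]
[12.0, 21.0, 4.0] [0.0, -0.11, 0.03]
[25.0, 42.0, 8.0] [0.0, -0.22, 0.06]
[37.0, 63.0, 12.0] [0.0, -0.33, 0.08]
[49.0, 84.0, 15.0] [0.0, -0.44, 0.11]
[62.0, 105.0, 19.0] [0.0, -0.55, 0.14]
[74.0, 126.0, 23.0] [0.01, -0.66, 0.17]
[86.0, 147.0, 27.0] [0.01, -0.77, 0.2]
```

Request:
{"name": "send_rows", "arguments": {"plan": [{"translation": [20,15,0],"rotation": [0,-0.11,0.03],"claw": 35},{"translation": [38,32,0],"rotation": [0,-0.22,0.06],"claw": 35},{"translation": [52,53,3],"rotation": [0,-0.33,0.08],"claw": 35},{"translation": [62,76,8],"rotation": [0,-0.44,0.11],"claw": 35},{"translation": [70,100,14],"rotation": [0,-0.55,0.14],"claw": 35},{"translation": [78,124,20],"rotation": [0.01,-0.66,0.17],"claw": 35},{"translation": [86,147,27],"rotation": [0.01,-0.77,0.2],"claw": 35},{"translation": [86,147,27],"rotation": [0.01,-0.77,0.2],"claw": 35}]}}

```text
time: 27.9
position: [0.6008, -0.0347, 0.1594]
orientation: [0.253, 0.683, 0.623, -0.284]
force: [-1.3, -0.2, -1.3]
width: 0.0431
grip_force: 61.7
```

```bash
python3 - <<'E'
from h import *
p,R,o=pose(); print(p,o["width"],o["grip_force"],base_now(),E0+U*.124); path(*place(.124,.02),1); path(*place(.124,.005),1)
c=bot.capture("wrist"); t=bot.capture("top"); cv2.imwrite("pics/w12.png",c["img"][:,:,::-1]); cv2.imwrite("pics/t12.png",t["img"][:,:,::-1])
V=np.array([np.cos(YR),np.sin(YR),0]); b=base_now()[0]
print("pred base edge",np.round([proj(c,b+s*V+.022*U) for s in (-.022,.022)],1))
g=cv2.cvtColor(c["img"],cv2.COLOR_RGB2GRAY).astype(int); r=int(proj(c,b+.022*U)[1])
for k in (-12,-6,0,6,12,18): print(r+k,g[r+k,250:390:4])
E
```

```text
[ 0.6008224  -0.03471532  0.15937869] 0.04306339372326103 61.73241376876831 (array([ 0.60248484, -0.0207675 ,  0.14509558]), array([ 0.0080641 , -0.00425286,  0.99995844])) [ 0.60217674 -0.02470209  0.        ]
[85.0, 1.0, 92.0] [-0.0, -0.0, 0.01]
[96.0, 1.0, 102.0] [-0.0, -0.0, 0.01]
pred base edge [[279.2 190.1]
 [359.3 191.1]]
178 [109 112 117 113 112 112 113 119 120 117 119 121 145 195 183 161 143 135
 127 118 118 105 101 107 104 114 113 116 117 120 120 118 120 121 120]
184 [110 112 118 117 116 115 116 119 116 114 117 119 133 194 187 142 143 131
 123 123 117 109  94 142 125 120 126 137 126 123 122 119 119 123 122]
190 [105 110 109 113 112 112 111 114 137 132 133 133 132 134 133 134 134 132
 136 132 131 131 132 133 132 132 132 120 115 118 121 123 123 123 120]
196 [105 104 105 103 105 110 110 120 152 135 133 133 137 135 136 134 136 136
 134 136 135 137 134 134 134 135 133 121 116 121 126 126 127 125 129]
202 [105 103 105 102 102 104 107 120 148 134 134 135 134 135 133 134 136 134
 135 134 136 134 133 133 136 136 135 122 118 124 122 124 122 124 122]
208 [101 105 104 102 102 107 105 124 143 135 137 137 135 135 134 135 135 135
 138 135 134 135 134 135 134 135 134 125 114 122 121 121 123 121 121]
```

Request:
{"name": "send_rows", "arguments": {"plan": [{"translation": [25,0,27],"rotation": [0,0,0],"claw": 35},{"translation": [50,1,54],"rotation": [0,0,0.01],"claw": 35},{"translation": [72,1,78],"rotation": [0,0,0.01],"claw": 35},{"translation": [85,1,91],"rotation": [0,0,0.01],"claw": 35},{"translation": [93,1,98],"rotation": [0,0,0.01],"claw": 35},{"translation": [96,1,101],"rotation": [0,0,0.01],"claw": 35},{"translation": [96,1,101],"rotation": [0,0,0.01],"claw": 35}]}}

```text
time: 28.88
position: [0.5993, -0.0417, 0.0234]
orientation: [0.254, 0.689, 0.617, -0.282]
force: [-0.1, 0.3, 0.0]
width: 0.0428
grip_force: 61.8
```

```bash
python3 - <<'E'
from h import *
print(base_now(),pose()[2]["force"])
E
```

```text
(array([ 0.6012919 , -0.02781742,  0.0091684 ]), array([-0.00123436, -0.0045171 ,  0.99998904])) [-0.05094435  0.2912914   0.04159367]
```

Request:
{"name": "send_rows", "arguments": {"plan": [{"translation": [2,0,2],"rotation": [0,0,0],"claw": 35},{"translation": [3.5,0,3.5],"rotation": [0,0,0],"claw": 35},{"translation": [3.5,0,3.5],"rotation": [0,0,0],"claw": 44},{"translation": [3.5,0,3.5],"rotation": [0,0,0],"claw": 85},{"translation": [3.5,0,3.5],"rotation": [0,0,0],"claw": 85},{"translation": [2,0,0],"rotation": [0,0,0],"claw": 85},{"translation": [-5,0,-50],"rotation": [0,0,0],"claw": 85},{"translation": [-35,0,-100],"rotation": [0,0,0],"claw": 85}]}}

```text
time: 29.88
position: [0.6035, 0.0052, 0.1185]
orientation: [0.254, 0.688, 0.618, -0.283]
force: [1.1, 1.0, 0.5]
width: 0.085
grip_force: 0.0
```

```bash
python3 - <<'E'
from h import *
t=bot.capture("top"); c=bot.capture("wrist"); cv2.imwrite("pics/w13.png",c["img"][:,:,::-1]); print(pose()[0])
for v in (140,150): print(bottles(t,v))
path([.50,.14,.25],orient(np.radians(2),np.radians(-10)),6)
E
```

```text
[0.60651766 0.00516222 0.12332244]
[(array([0.4163, 0.3044], dtype=float32), np.float32(7.7), np.float32(0.099), np.float32(0.0483))]
[(array([0.4169, 0.3037], dtype=float32), np.float32(7.9), np.float32(0.0982), np.float32(0.0465))]
[-0.0, -20.0, -30.0] [-0.01, 0.16, -0.02]
[-1.0, -40.0, -59.0] [-0.01, 0.32, -0.05]
[-1.0, -60.0, -88.0] [-0.02, 0.48, -0.07]
[-1.0, -80.0, -118.0] [-0.02, 0.63, -0.1]
[-2.0, -100.0, -148.0] [-0.03, 0.79, -0.12]
[-2.0, -119.0, -177.0] [-0.04, 0.95, -0.14]
```

Request:
{"name": "send_rows", "arguments": {"plan": [{"translation": [-38,-15,-42],"rotation": [-0.01,0.16,-0.02],"claw": 85},{"translation": [-55,-35,-80],"rotation": [-0.01,0.32,-0.05],"claw": 85},{"translation": [-50,-60,-110],"rotation": [-0.02,0.48,-0.07],"claw": 85},{"translation": [-30,-80,-135],"rotation": [-0.02,0.63,-0.1],"claw": 85},{"translation": [-12,-100,-158],"rotation": [-0.03,0.79,-0.12],"claw": 85},{"translation": [-2,-119,-177],"rotation": [-0.04,0.95,-0.14],"claw": 85},{"translation": [-2,-119,-177],"rotation": [-0.04,0.95,-0.14],"claw": 85}]}}

```text
time: 30.85
position: [0.4979, 0.1361, 0.2461]
orientation: [-0.063, 0.695, 0.714, 0.059]
force: [-0.2, -1.1, 1.6]
width: 0.0849
grip_force: 0.0
```

```bash
python3 - <<'E'
from h import *
print(pose()[0]); c=bot.capture("wrist"); t=bot.capture("top")
for v in (130,145,160): print(bottles(c,v),"T",bottles(t,v))
P,R=grasp([.418,.3035],7.9,h=.040,back=.08); path(P,R,6)
E
```

```text
[0.4979038  0.13607282 0.24608909]
[(array([0.5029, 0.287 ], dtype=float32), np.float32(40.2), np.float32(0.0283), np.float32(0.0172)), (array([0.4189, 0.3053], dtype=float32), np.float32(8.0), np.float32(0.0999), np.float32(0.045)), (array([0.4797, 0.3466], dtype=float32), np.float32(-88.6), np.float32(0.1125), np.float32(0.062))] T [(array([0.4162, 0.3049], dtype=float32), np.float32(7.2), np.float32(0.0998), np.float32(0.0502))]
[(array([0.4191, 0.3045], dtype=float32), np.float32(8.2), np.float32(0.0985), np.float32(0.0434))] T [(array([0.4168, 0.3042], dtype=float32), np.float32(7.7), np.float32(0.0986), np.float32(0.047))]
[(array([0.4192, 0.3038], dtype=float32), np.float32(8.3), np.float32(0.0972), np.float32(0.0424))] T [(array([0.4172, 0.3035], dtype=float32), np.float32(7.8), np.float32(0.0975), np.float32(0.0447))]
[11.0, -11.0, 33.0] [0.01, 0.1, -0.02]
[22.0, -23.0, 65.0] [0.02, 0.2, -0.03]
[34.0, -34.0, 98.0] [0.02, 0.31, -0.05]
[45.0, -46.0, 131.0] [0.03, 0.41, -0.07]
[56.0, -57.0, 163.0] [0.04, 0.51, -0.08]
[68.0, -68.0, 196.0] [0.05, 0.62, -0.1]
```

Request:
{"name": "send_rows", "arguments": {"plan": [{"translation": [11,-11,33],"rotation": [0.01,0.1,-0.02],"claw": 85},{"translation": [22,-23,65],"rotation": [0.02,0.2,-0.03],"claw": 85},{"translation": [34,-34,98],"rotation": [0.02,0.31,-0.05],"claw": 85},{"translation": [45,-46,131],"rotation": [0.03,0.41,-0.07],"claw": 85},{"translation": [56,-57,163],"rotation": [0.04,0.51,-0.08],"claw": 85},{"translation": [68,-68,196],"rotation": [0.05,0.62,-0.1],"claw": 85},{"translation": [68,-68,196],"rotation": [0.05,0.62,-0.1],"claw": 85},{"translation": [68,-68,196],"rotation": [0.05,0.62,-0.1],"claw": 85}]}}

```text
time: 31.95
position: [0.4278, 0.2373, 0.0649]
orientation: [-0.291, 0.605, 0.697, 0.252]
force: [-0.3, 0.4, 1.7]
width: 0.0853
grip_force: 0.0
```

```bash
python3 - <<'E'
from h import *
print(pose()[0],pose()[2]["joints"]); c=bot.capture("wrist"); print(bottles(c,140))
P,R=grasp([.4185,.3038],8.0,h=.040); print(P); path(P,R,1)
E
```

```text
[0.42777074 0.23731709 0.06493486] [ 0.43844663  0.88826602 -0.80610107  2.3129064  -1.01923926  0.23129875
  1.00620496]
[(array([0.4194, 0.303 ], dtype=float32), np.float32(8.3), np.float32(0.0982), np.float32(0.0421))]
[0.42023592 0.2914483  0.00747309]
[-3.0, -1.0, 80.0] [0.0, -0.0, 0.0]
```

At this pre-grasp q5 is -1.02 and q6 is 0.23, both close to their limits. The safer way is to grip this bottle vertically, set it down where there is more room, then regrip it tilted.

```bash
python3 - <<'E'
from h import *
P,R=grasp([.4188,.3035],8.1,h=.034,tilt=0,back=.07); print(P); path(P,R,5)
E
```

```text
[0.42514056 0.25894894 0.058     ]
[2.0, -0.0, 4.0] [0.0, -0.16, 0.0]
[4.0, -0.0, 8.0] [0.0, -0.32, 0.0]
[6.0, -0.0, 13.0] [0.0, -0.47, 0.0]
[8.0, -0.0, 17.0] [0.0, -0.63, 0.0]
[10.0, -0.0, 21.0] [0.0, -0.79, 0.0]
```

Request:
{"name": "send_rows", "arguments": {"plan": [{"translation": [2,0,-2],"rotation": [0,-0.16,0],"claw": 85},{"translation": [4,0,3],"rotation": [0,-0.32,0],"claw": 85},{"translation": [6,0,10],"rotation": [0,-0.47,0],"claw": 85},{"translation": [8,0,16],"rotation": [0,-0.63,0],"claw": 85},{"translation": [10,0,21],"rotation": [0,-0.79,0],"claw": 85},{"translation": [10,0,21],"rotation": [0,-0.79,0],"claw": 85}]}}

```text
time: 32.75
position: [0.4237, 0.2592, 0.058]
orientation: [-0.049, 0.652, 0.756, 0.036]
force: [0.1, -0.5, -0.8]
width: 0.0853
grip_force: 0.0
```

```bash
python3 - <<'E'
from h import *
print(pose()[0],pose()[2]["joints"]); c=bot.capture("wrist"); print(bottles(c,140))
P,R=grasp([.4188,.3035],8.1,h=.034,tilt=0); print(P); path(P,R,1)
# relocation target: base (.47,.13), yaw 8
Q,R=grasp([.47,.13],8.1,h=.034,tilt=0); print(move(Q,R,P,R))
E
```

```text
[0.42368438 0.25921161 0.05801613] [-0.71122729  0.57609016  0.18506461  2.27380468 -0.70534174  0.33622404
  0.26288838]
[(array([0.4194, 0.3038], dtype=float32), np.float32(8.3), np.float32(0.0918), np.float32(0.0421))]
[ 0.42514056  0.25894894 -0.012     ]
[-15.0, 4.0, 69.0] [-0.01, -0.12, 0.02]
(array([-179. ,   26.2,    0. ]), array([0., 0., 0.]))
```

Request:
{"name": "send_rows", "arguments": {"plan": [{"translation": [-5,2,15],"rotation": [-0.01,-0.06,0.01],"claw": 85},{"translation": [-10,4,35],"rotation": [-0.01,-0.12,0.02],"claw": 85},{"translation": [-15,4,55],"rotation": [-0.01,-0.12,0.02],"claw": 85},{"translation": [-15,4,69],"rotation": [-0.01,-0.12,0.02],"claw": 75},{"translation": [-15,4,69],"rotation": [-0.01,-0.12,0.02],"claw": 50},{"translation": [-15,4,69],"rotation": [-0.01,-0.12,0.02],"claw": 35},{"translation": [-15,4,69],"rotation": [-0.01,-0.12,0.02],"claw": 35},{"translation": [-15,4,69],"rotation": [-0.01,-0.12,0.02],"claw": 35}]}}

```text
time: 33.8
position: [0.4258, 0.2492, -0.0186]
orientation: [-0.004, 0.662, 0.75, -0.005]
force: [-1.8, 0.5, 20.1]
width: 0.0436
grip_force: 58.4
```

```bash
python3 - <<'E'
from h import *
p,R,o=pose(); print(p,R.as_matrix().round(3),o["joints"],o["width"],o["grip_force"],o["force"])
P=grasp([.4188,.3035],8.1,h=.034,tilt=0)[0];Q=grasp([.47,.13],8.1,h=.034,tilt=0)[0]
path(p+(Q-P)*[1,1,0]+[0,0,.06],R,6)
E
```

```text
[ 0.42576164  0.24922796 -0.01859284] [[-0.124  0.992 -0.012]
 [ 0.992  0.124 -0.003]
 [-0.001 -0.013 -1.   ]] [-0.77318713  0.73190265  0.1950472   2.275666   -0.71974243  0.20534109
  0.20762769] 0.04357509001944461 58.42746198177338 [-1.78392248  0.54492021 20.07648779]
[-30.0, 5.0, -10.0] [0.0, 0.0, 0.0]
[-60.0, 10.0, -20.0] [0.0, 0.0, 0.0]
[-89.0, 14.0, -30.0] [0.0, 0.0, 0.0]
[-119.0, 19.0, -40.0] [0.0, 0.0, 0.0]
[-149.0, 24.0, -50.0] [0.0, 0.0, 0.0]
[-179.0, 29.0, -60.0] [0.0, 0.0, 0.0]
```

Request:
{"name": "send_rows", "arguments": {"plan": [{"translation": [0,0,-30],"rotation": [0,0,0],"claw": 35},{"translation": [-20,4,-60],"rotation": [0,0,0],"claw": 35},{"translation": [-65,12,-60],"rotation": [0,0,0],"claw": 35},{"translation": [-115,20,-60],"rotation": [0,0,0],"claw": 35},{"translation": [-160,27,-60],"rotation": [0,0,0],"claw": 35},{"translation": [-179,29,-60],"rotation": [0,0,0],"claw": 35},{"translation": [-179,29,-40],"rotation": [0,0,0],"claw": 35},{"translation": [-179,29,-20],"rotation": [0,0,0],"claw": 35}]}}

```text
time: 34.8
position: [0.4769, 0.0741, 0.0001]
orientation: [-0.003, 0.662, 0.749, -0.006]
force: [-1.2, -0.4, -1.7]
width: 0.0432
grip_force: 61.7
```

Request:
{"name": "send_rows", "arguments": {"plan": [{"translation": [0,0,10],"rotation": [0,0,0],"claw": 35},{"translation": [0,0,16],"rotation": [0,0,0],"claw": 35},{"translation": [0,0,16],"rotation": [0,0,0],"claw": 44},{"translation": [0,0,16],"rotation": [0,0,0],"claw": 85},{"translation": [0,0,16],"rotation": [0,0,0],"claw": 85},{"translation": [0,0,-30],"rotation": [0,0,0],"claw": 85},{"translation": [0,0,-90],"rotation": [0,0,0],"claw": 85},{"translation": [0,0,-150],"rotation": [0,0,0],"claw": 85}]}}

```text
time: 35.8
position: [0.4779, 0.0755, 0.1512]
orientation: [-0.004, 0.662, 0.75, -0.007]
force: [1.4, 1.2, -0.2]
width: 0.0851
grip_force: 0.0
```

```bash
python3 - <<'E'
from h import *
p,R,o=pose(); print(p,o["joints"],o["force"]); c=bot.capture("wrist"); t=bot.capture("top")
for v in (130,145,160): print(bottles(c,v),"T",bottles(t,v))
E
```

```text
[0.4779211 0.0754923 0.1512139] [-0.67686639  0.45177337  0.56278993  2.20695969 -0.41652543  0.60301701
  0.3177181 ] [ 1.44015731  1.15209914 -0.20311299]
[(array([ 0.4807, -0.0934], dtype=float32), np.float32(-89.1), np.float32(0.0443), np.float32(0.0194)), (array([ 0.4142, -0.0271], dtype=float32), np.float32(59.9), np.float32(0.0312), np.float32(0.0259)), (array([0.4638, 0.1379], dtype=float32), np.float32(6.0), np.float32(0.0802), np.float32(0.051)), (array([0.3744, 0.1375], dtype=float32), np.float32(88.1), np.float32(0.0566), np.float32(0.0351)), (array([0.3626, 0.1612], dtype=float32), np.float32(9.6), np.float32(0.0281), np.float32(0.0135)), (array([0.51  , 0.2076], dtype=float32), np.float32(7.0), np.float32(0.0134), np.float32(0.0132))] T []
[(array([0.468, 0.13 ], dtype=float32), np.float32(7.2), np.float32(0.0449), np.float32(0.0431))] T []
[(array([0.4898, 0.1256], dtype=float32), np.float32(-82.7), np.float32(0.0422), np.float32(0.0133))] T []
```

```bash
python3 - <<'E'
from h import *
P,R=grasp([.470,.130],7.1,h=.040,back=.08); print(P); path(P,R,5)
E
```

```text
[0.47853365 0.06148778 0.06404163]
[-3.0, -1.0, 18.0] [-0.0, 0.16, -0.0]
[-6.0, -1.0, 36.0] [-0.0, 0.32, -0.0]
[-8.0, -2.0, 54.0] [-0.0, 0.47, -0.0]
[-11.0, -3.0, 72.0] [-0.01, 0.63, -0.0]
[-14.0, -3.0, 90.0] [-0.01, 0.79, -0.0]
```

Request:
{"name": "send_rows", "arguments": {"plan": [{"translation": [-3,-1,10],"rotation": [0,0.16,0],"claw": 85},{"translation": [-6,-1,25],"rotation": [0,0.32,0],"claw": 85},{"translation": [-8,-2,45],"rotation": [0,0.47,0],"claw": 85},{"translation": [-11,-3,66],"rotation": [-0.01,0.63,0],"claw": 85},{"translation": [-14,-3,88],"rotation": [-0.01,0.79,0],"claw": 85},{"translation": [-14,-3,90],"rotation": [-0.01,0.79,0],"claw": 85},{"translation": [-14,-3,90],"rotation": [-0.01,0.79,0],"claw": 85}]}}

```text
time: 36.78
position: [0.4754, 0.0603, 0.0589]
orientation: [-0.289, 0.614, 0.69, 0.251]
force: [-0.7, 0.2, 0.1]
width: 0.0847
grip_force: 0.0
```

```bash
python3 - <<'E'
from h import *
p,R,o=pose(); print(p,o["joints"]); c=bot.capture("wrist")
for v in (90,110,130,145): print([b for b in bottles(c,v) if .06<b[0][1]<.16])
P,R=grasp([.470,.130],7.1,h=.040); path(P,R,1)
E
```

```text
[0.47536909 0.06032914 0.05885151] [ 0.299031    0.78102481 -0.07348923  2.16904428 -1.00286829  0.82830451
  1.28815511]
[]
[(array([0.4971, 0.1555], dtype=float32), np.float32(6.4), np.float32(0.0215), np.float32(0.0149)), (array([0.4387, 0.1599], dtype=float32), np.float32(-10.8), np.float32(0.0199), np.float32(0.0149))]
[(array([0.4683, 0.1288], dtype=float32), np.float32(7.2), np.float32(0.0989), np.float32(0.0427))]
[(array([0.4684, 0.1284], dtype=float32), np.float32(7.2), np.float32(0.0724), np.float32(0.0418))]
[3.0, 3.0, 77.0] [-0.0, 0.0, -0.01]
```

Request:
{"name": "send_rows", "arguments": {"plan": [{"translation": [1,1,30],"rotation": [0,0,-0.01],"claw": 85},{"translation": [2,2,55],"rotation": [0,0,-0.01],"claw": 85},{"translation": [3,2,76],"rotation": [0,0,-0.01],"claw": 85},{"translation": [3,2,76],"rotation": [0,0,-0.01],"claw": 70},{"translation": [3,2,76],"rotation": [0,0,-0.01],"claw": 50},{"translation": [3,2,76],"rotation": [0,0,-0.01],"claw": 35},{"translation": [3,2,76],"rotation": [0,0,-0.01],"claw": 35},{"translation": [3,2,76],"rotation": [0,0,-0.01],"claw": 35}]}}

```text
time: 37.83
position: [0.4712, 0.1163, 0.009]
orientation: [-0.287, 0.61, 0.694, 0.253]
force: [-0.2, -1.7, 6.5]
width: 0.043
grip_force: 61.0
```

```bash
python3 - <<'E'
from h import *
save_rel([.4692,.1295],7.1)
p,R,o=pose(); print(p,o["width"],o["grip_force"],o["force"],o["joints"]); path(*place(.171,.14),10)
E
```

```text
[0.47115911 0.1162949  0.00898256] 0.042985363094130626 61.01874232292175 [-0.17463461 -1.67023953  6.48668597] [ 0.40089845  0.89409016 -0.37330357  2.20381874 -1.03255342  0.55063135
  1.27145062]
[1.0, 12.0, -19.0] [0.0, -0.16, 0.03]
[3.0, 24.0, -38.0] [0.0, -0.31, 0.05]
[4.0, 36.0, -57.0] [0.0, -0.47, 0.08]
[6.0, 48.0, -76.0] [0.0, -0.62, 0.1]
[7.0, 60.0, -95.0] [0.0, -0.78, 0.13]
[9.0, 72.0, -114.0] [0.0, -0.94, 0.16]
[10.0, 84.0, -133.0] [0.0, -1.09, 0.18]
[12.0, 96.0, -152.0] [0.01, -1.25, 0.21]
[13.0, 108.0, -170.0] [0.01, -1.41, 0.23]
[14.0, 120.0, -189.0] [0.01, -1.56, 0.26]
```

Request:
{"name": "send_rows", "arguments": {"plan": [{"translation": [35,0,-35],"rotation": [0,0,0],"claw": 35},{"translation": [75,0,-75],"rotation": [0,-0.05,0],"claw": 35},{"translation": [80,8,-95],"rotation": [0,-0.2,0.03],"claw": 35},{"translation": [78,16,-110],"rotation": [0,-0.35,0.05],"claw": 35},{"translation": [74,26,-125],"rotation": [0,-0.5,0.08],"claw": 35},{"translation": [68,38,-140],"rotation": [0,-0.65,0.1],"claw": 35},{"translation": [60,52,-152],"rotation": [0,-0.8,0.13],"claw": 35},{"translation": [52,66,-163],"rotation": [0,-0.95,0.16],"claw": 35}]}}

```text
time: 38.83
position: [0.5468, 0.0464, 0.1621]
orientation: [0.045, 0.71, 0.699, -0.077]
force: [0.7, -0.8, -2.1]
width: 0.0428
grip_force: 61.1
```

```bash
python3 - <<'E'
from h import *
p,R,o=pose(); print(p,o["width"],o["grip_force"],base_now(),o["joints"]); path(*place(.171,.15),6)
E
```

```text
[0.54681925 0.04644102 0.16214432] 0.04284042567422474 61.10627889633179 (array([0.54681596, 0.06476643, 0.15870253]), array([ 0.01867181, -0.57460013,  0.81822128])) [-0.59244539  0.51272576  0.44460154  2.01922352 -0.07732855  0.73246843
 -0.14706158]
[-6.0, 10.0, 0.0] [0.0, -0.1, 0.02]
[-12.0, 20.0, 1.0] [0.0, -0.2, 0.03]
[-18.0, 30.0, 1.0] [0.0, -0.3, 0.05]
[-24.0, 40.0, 2.0] [0.0, -0.41, 0.06]
[-30.0, 50.0, 2.0] [0.0, -0.51, 0.08]
[-36.0, 60.0, 2.0] [0.01, -0.61, 0.09]
```

Request:
{"name": "send_rows", "arguments": {"plan": [{"translation": [-6,8,-4],"rotation": [0,-0.1,0.02],"claw": 35},{"translation": [-12,17,-5],"rotation": [0,-0.2,0.03],"claw": 35},{"translation": [-18,28,-4],"rotation": [0,-0.3,0.05],"claw": 35},{"translation": [-24,39,-2],"rotation": [0,-0.41,0.06],"claw": 35},{"translation": [-30,50,0],"rotation": [0,-0.51,0.08],"claw": 35},{"translation": [-36,60,2],"rotation": [0.01,-0.61,0.09],"claw": 35},{"translation": [-36,60,2],"rotation": [0.01,-0.61,0.09],"claw": 35},{"translation": [-36,60,2],"rotation": [0.01,-0.61,0.09],"claw": 35}]}}

```text
time: 39.83
position: [0.605, 0.0095, 0.162]
orientation: [0.25, 0.685, 0.621, -0.287]
force: [-0.4, -1.0, -0.8]
width: 0.0431
grip_force: 61.2
```

```bash
python3 - <<'E'
from h import *
p,R,o=pose(); print(p,o["width"],o["grip_force"],base_now(),E0+U*.171,o["joints"]); path(*place(.171,.02),1); path(*place(.171,.003),1)
c=bot.capture("wrist"); cv2.imwrite("pics/w14.png",c["img"][:,:,::-1])
V=np.array([np.cos(YR),np.sin(YR),0]); b=base_now()[0]
print("pred base edge",np.round([proj(c,b+s*V+.022*U) for s in (-.022,.022)],1))
g=cv2.cvtColor(c["img"],cv2.COLOR_RGB2GRAY).astype(int); r=int(proj(c,b+.022*U)[1])
for k in (-12,-6,0,6,12,18): print(r+k,g[r+k,250:390:4])
E
```

```text
[0.60504999 0.00954747 0.16202424] 0.04314228249817711 61.226327419281006 (array([0.60598992, 0.02259995, 0.14874209]), array([ 0.00836513, -0.00554446,  0.99994964])) [0.60717116 0.02203179 0.        ] [-0.90339232  0.84932332  0.74652099  1.83623118  0.21908818  0.95227184
 -0.51702732]
[90.0, 3.0, 92.0] [-0.0, -0.0, 0.01]
[102.0, 3.0, 104.0] [-0.0, -0.0, 0.01]
pred base edge [[279.7 185.1]
 [360.7 186.3]]
173 [106 107 110 109 109 109 133 111 110 113 116 137 194 194 188 168 146 144
 142 124 126 123 123 108 103 122 120 124 119 122 121 122 128 127 123]
179 [106 106 105 108 107 106 109 108 113 114 119 127 199 187 161 142 135 128
 123 120 110 101 107 109 110 123 121 118 123 125 122 124 124 124 122]
185 [108 108 110 113 114 114 113 114 115 115 116 118 190 193 146 144 130 125
 123 118 110  97 108 155 119 116 120 121 126 122 119 122 121 128 125]
191 [105 107 113 114 113 115 111 112 127 132 130 130 130 129 130 130 130 128
 131 128 130 130 128 129 129 128 129 117 120 118 120 120 119 120 120]
197 [106 107 110 112 116 115 112 115 150 136 134 136 135 135 135 135 134 134
 135 136 135 135 136 134 136 134 134 122 122 122 117 118 121 123 122]
203 [106 104 107 108 110 112 110 115 148 136 134 134 133 135 134 135 134 135
 135 136 136 136 137 136 134 134 132 122 116 119 122 124 122 124 126]
```

Request:
{"name": "send_rows", "arguments": {"plan": [{"translation": [27,1,23],"rotation": [0,0,0],"claw": 35},{"translation": [54,2,50],"rotation": [0,0,0.01],"claw": 35},{"translation": [78,3,75],"rotation": [0,0,0.01],"claw": 35},{"translation": [92,3,89],"rotation": [0,0,0.01],"claw": 35},{"translation": [100,3,97],"rotation": [0,0,0.01],"claw": 35},{"translation": [104,3,101],"rotation": [0,0,0.01],"claw": 35},{"translation": [104,3,101],"rotation": [0,0,0.01],"claw": 35},{"translation": [104,3,101],"rotation": [0,0,0.01],"claw": 35}]}}

```text
time: 40.88
position: [0.6069, 0.0122, 0.0181]
orientation: [0.252, 0.688, 0.618, -0.286]
force: [-2.2, 1.8, 5.5]
width: 0.0431
grip_force: 61.9
```

```bash
python3 - <<'E'
from h import *
print(base_now(),pose()[2]["force"],E0+U*.171)
E
```

```text
(array([0.60806868, 0.02525462, 0.00481522]), array([ 9.71333801e-04, -2.67429507e-03,  9.99995952e-01])) [-2.22253047  1.75963254  5.52342909] [0.60717116 0.02203179 0.        ]
```

Request:
{"name": "send_rows", "arguments": {"plan": [{"translation": [-2,0,-1],"rotation": [0,0,0],"claw": 44},{"translation": [-2,0,-1],"rotation": [0,0,0],"claw": 85},{"translation": [-2,0,-1],"rotation": [0,0,0],"claw": 85},{"translation": [-2,0,-1],"rotation": [0,0,0],"claw": 85},{"translation": [-10,0,-30],"rotation": [0,0,0],"claw": 85},{"translation": [-30,0,-70],"rotation": [0,0,0],"claw": 85},{"translation": [-65,0,-115],"rotation": [0,0,0],"claw": 85},{"translation": [-105,0,-155],"rotation": [0,0,0],"claw": 85}]}}

```text
time: 41.88
position: [0.6119, 0.0476, 0.2015]
orientation: [0.252, 0.687, 0.619, -0.286]
force: [0.2, -0.2, 1.0]
width: 0.0852
grip_force: 0.0
```

```bash
python3 - <<'E'
from h import *
p,R,o=pose(); print(p,o["joints"])
P=np.array([.60,.07,.24]); R2=orient(YR,0); path(P,R2,5)
E
```

```text
[0.61187629 0.04756819 0.20151748] [-0.94527346  0.81633842  0.7544593   1.7629642   0.21287523  1.07258662
 -0.51885378]
[-2.0, -3.0, -8.0] [-0.0, 0.16, 0.0]
[-5.0, -6.0, -17.0] [-0.0, 0.31, 0.0]
[-7.0, -9.0, -25.0] [-0.0, 0.47, 0.0]
[-10.0, -12.0, -34.0] [-0.01, 0.63, 0.0]
[-12.0, -14.0, -42.0] [-0.01, 0.78, 0.0]
```

Request:
{"name": "send_rows", "arguments": {"plan": [{"translation": [1,0,-15],"rotation": [0,0.16,0],"claw": 85},{"translation": [3,0,-28],"rotation": [0,0.31,0],"claw": 85},{"translation": [5,0,-40],"rotation": [0,0.47,0],"claw": 85},{"translation": [7,0,-52],"rotation": [0,0.63,0],"claw": 85},{"translation": [9,0,-63],"rotation": [0,0.78,0],"claw": 85},{"translation": [9,0,-63],"rotation": [0,0.78,0],"claw": 85}]}}

```text
time: 42.62
position: [0.618, 0.0933, 0.2401]
orientation: [-0.001, 0.747, 0.665, -0.003]
force: [0.1, 0.1, -0.2]
width: 0.0852
grip_force: 0.0
```

```bash
python3 - <<'E'
from h import *
p,R,o=pose(); print(p,R.as_matrix().round(3))
c=bot.capture("wrist"); t=bot.capture("top"); s=bot.capture("side")
f=lambda im,x,y,w,h,W,H:cv2.resize(im[y:y+h,x:x+w],(W,H),interpolation=cv2.INTER_CUBIC)
cv2.imwrite("pics/v13.png",np.vstack([f(c["img"],160,0,320,240,480,360),np.hstack([f(t["img"],220,150,160,80,240,120),f(s["img"],230,110,160,80,240,120)])])[:,:,::-1])
g=cv2.cvtColor(c["img"],cv2.COLOR_RGB2GRAY); m=(g<45).astype(np.uint8)
n,l,st,ce=cv2.connectedComponentsWithStats(m)
for i in range(1,n):
    if 150<st[i][4]<6000: print(st[i],ce[i].round(1),ray(c,ce[i],.055).round(4))
E
```

```text
[0.61797803 0.09326732 0.24007175] [[ 0.115  0.993 -0.006]
 [ 0.993 -0.115 -0.002]
 [-0.002 -0.005 -1.   ]]
[300  85  37  24 584] [318.1  96.4] [0.6245 0.1824 0.055 ]
```

View pics/v13.png

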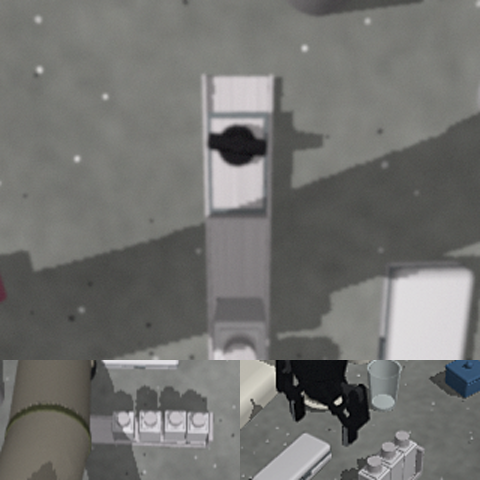

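All four bottles stand in the channel. The knob is at wrist pixel (318,96), about (0.6245,0.182), with the wing crosswise. I'll grip it with the fingers closing along the channel.

Request:
{"name": "send_rows", "arguments": {"plan": [{"translation": [15,-1,0],"rotation": [0,0,-0.18],"claw": 50},{"translation": [35,-2,10],"rotation": [0,0,-0.37],"claw": 50},{"translation": [60,-3,30],"rotation": [0,0,-0.55],"claw": 50},{"translation": [80,-4,50],"rotation": [0,0,-0.74],"claw": 50},{"translation": [89,-4,70],"rotation": [0,0,-0.92],"claw": 50},{"translation": [89,-4,90],"rotation": [0,0,-1.1],"claw": 50},{"translation": [89,-4,110],"rotation": [0,0,-1.29],"claw": 50},{"translation": [89,-4,115],"rotation": [0,0,-1.48],"claw": 50}]}}

```text
time: 43.78
position: [0.6207, 0.1881, 0.1201]
orientation: [-0.006, 0.097, 0.995, -0.003]
force: [0.8, -0.2, 0.1]
width: 0.0497
grip_force: 0.0
```

```bash
python3 - <<'E'
from h import *
p,R,o=pose(); print(p,R.as_matrix().round(3),o["joints"],o["width"])
a=np.radians(169); x=np.array([np.cos(a),np.sin(a),0]); z=np.array([0,0,-1.]); Rt=Ro.from_matrix(np.array([x,np.cross(z,x),z]).T)
path([.6245,.1824,.030],Rt,1)
E
```

```text
[0.62073761 0.18814266 0.12011743] [[-0.981  0.193 -0.012]
 [ 0.193  0.981 -0.005]
 [ 0.011 -0.007 -1.   ]] [-0.37193582  0.60818997 -0.01481936  1.84438197  0.01275762  0.70171695
  0.98268491] 0.049737460452609954
[-6.0, -4.0, 90.0] [-0.01, -0.01, -0.0]
```

Request:
{"name": "send_rows", "arguments": {"plan": [{"translation": [-5,-4,20],"rotation": [-0.01,-0.01,0],"claw": 50},{"translation": [-5,-5,50],"rotation": [-0.01,-0.01,0],"claw": 50},{"translation": [-5,-5,75],"rotation": [-0.01,-0.01,0],"claw": 50},{"translation": [-5,-5,90],"rotation": [-0.01,-0.01,0],"claw": 40},{"translation": [-5,-5,90],"rotation": [-0.01,-0.01,0],"claw": 20},{"translation": [-5,-5,90],"rotation": [-0.01,-0.01,0],"claw": 5},{"translation": [-5,-5,90],"rotation": [-0.01,-0.01,0],"claw": 5},{"translation": [-5,-5,90],"rotation": [-0.01,-0.01,0],"claw": 5}]}}

```text
time: 44.78
position: [0.6254, 0.18, 0.0334]
orientation: [0.002, 0.102, 0.995, 0.003]
force: [0.7, 0.7, -9.0]
width: 0.0104
grip_force: 60.7
```

```bash
python3 - <<'E'
from h import *
p,R,o=pose(); print(p,R.as_matrix().round(3),o["force"],o["width"],o["grip_force"])
s=(p-E0)@U-.06; print("gap",s, "dist to 4*44.5", s-.178); print(R.inv().apply(-U*.06)*1000,R.inv().apply(-U*(s-.178))*1000)
E
```

```text
[0.62541705 0.18000927 0.03336866] [[-0.979  0.203  0.004]
 [ 0.203  0.979  0.006]
 [-0.003  0.007 -1.   ]] [ 0.70312221  0.66202967 -9.02838903] 0.01037589918498679 60.68467855453491
gap 0.27002188804893057 dist to 4*44.5 0.09202188804893058
[ -5.88137799 -59.70974555  -0.39456167] [ -9.02025845 -91.57672535  -0.60513849]
```

Request:
{"name": "send_rows", "arguments": {"plan": [{"translation": [-1.5,-15,0],"rotation": [0,0,0],"claw": 5},{"translation": [-3,-30,0],"rotation": [0,0,0],"claw": 5},{"translation": [-4.5,-45,0],"rotation": [0,0,0],"claw": 5},{"translation": [-6,-60,0],"rotation": [0,0,0],"claw": 5},{"translation": [-6.5,-66,0],"rotation": [0,0,0],"claw": 5},{"translation": [-7,-70,0],"rotation": [0,0,0],"claw": 5},{"translation": [-7.3,-74,0],"rotation": [0,0,0],"claw": 5},{"translation": [-7.7,-78,0],"rotation": [0,0,0],"claw": 5}]}}

```text
time: 45.78
position: [0.6167, 0.1012, 0.0332]
orientation: [0.001, 0.102, 0.995, 0.003]
force: [-5.2, 3.0, -0.4]
width: 0.0104
grip_force: 62.0
```

Request:
{"name": "send_rows", "arguments": {"plan": [{"translation": [-0.2,-2,0],"rotation": [0,0,0],"claw": 5},{"translation": [-0.4,-4,0],"rotation": [0,0,0],"claw": 5},{"translation": [-0.6,-6,0],"rotation": [0,0,0],"claw": 5},{"translation": [-0.8,-8,0],"rotation": [0,0,0],"claw": 5},{"translation": [-0.8,-8,0],"rotation": [0,0,0],"claw": 5}]}}

```text
time: 46.4
position: [0.6158, 0.0932, 0.0332]
orientation: [0.001, 0.102, 0.995, 0.003]
force: [-5.4, 2.9, 1.4]
width: 0.01
grip_force: 62.1
```

```bash
python3 - <<'E'
from h import *
p,R,o=pose(); print(p,o["force"],o["width"]); print("gap",(p-E0)@U-.06)
E
```

```text
[0.61576858 0.09324298 0.03317278] [-5.35914025  2.85352558  1.37247432] 0.010038019218743106
gap 0.18272158332938007
```

Request:
{"name": "send_rows", "arguments": {"plan": [{"translation": [-0.2,-1.5,0],"rotation": [0,0,0],"claw": 5},{"translation": [-0.4,-3,0],"rotation": [0,0,0],"claw": 5},{"translation": [-0.5,-4,0],"rotation": [0,0,0],"claw": 5},{"translation": [-0.5,-5,0],"rotation": [0,0,0],"claw": 5},{"translation": [-0.5,-5,0],"rotation": [0,0,0],"claw": 5}]}}

```text
time: 47.02
position: [0.6154, 0.09, 0.0332]
orientation: [0.002, 0.102, 0.995, 0.004]
force: [-4.8, 6.6, 0.3]
width: 0.0102
grip_force: 62.0
```

Request:
{"name": "send_rows", "arguments": {"plan": [{"translation": [-0.1,-1,0],"rotation": [0,0,0],"claw": 5},{"translation": [-0.2,-2,0],"rotation": [0,0,0],"claw": 5},{"translation": [-0.2,-2,0],"rotation": [0,0,0],"claw": 5}]}}

```text
time: 47.4
position: [0.6154, 0.0899, 0.0332]
orientation: [0.002, 0.101, 0.995, 0.005]
force: [-5.4, 10.1, -0.6]
width: 0.0103
grip_force: 61.9
```

Request:
{"name": "send_rows", "arguments": {"plan": [{"translation": [-0.2,-2,0],"rotation": [0,0,0],"claw": 5},{"translation": [-0.2,-2,0],"rotation": [0,0,0.15],"claw": 5},{"translation": [-0.2,-2,0],"rotation": [0,0,0.32],"claw": 5},{"translation": [-0.2,-2,0],"rotation": [0,0,0.49],"claw": 5},{"translation": [-0.2,-2,0],"rotation": [0,0,0.66],"claw": 5},{"translation": [-0.2,-2,0],"rotation": [0,0,0.83],"claw": 5},{"translation": [-0.2,-2,0],"rotation": [0,0,1.0],"claw": 5},{"translation": [-0.2,-2,0],"rotation": [0,0,1.17],"claw": 5}]}}

```text
time: 48.4
position: [0.6148, 0.0891, 0.0333]
orientation: [-0.002, 0.635, 0.772, 0.005]
force: [-6.0, 13.4, 2.3]
width: 0.0101
grip_force: 62.2
```

```bash
python3 - <<'E'
from h import *
p,R,o=pose(); x=R.as_matrix()[:,0]; print(p,o["force"],o["ft_torque"],o["width"],o["joints"]); print("wing",np.radians(-6.1)-np.radians(np.degrees(np.arctan2(x[1],x[0]))-180))
E
```

```text
[0.61475315 0.08911481 0.03325557] [-5.96140209 13.43276508  2.28747753] [2.85609722 1.41165626 0.22973962] 0.010099493598834098 [-0.39919689  0.71509601  0.26016199  1.9822907  -0.39091998  0.48782694
  0.34208655]
wing 1.2696345650206047
```

Request:
{"name": "send_rows", "arguments": {"plan": [{"translation": [0,0,0],"rotation": [0,0,0.15],"claw": 5},{"translation": [0,0,0],"rotation": [0,0,0.3],"claw": 5},{"translation": [0,0,0],"rotation": [0,0,0.38],"claw": 5},{"translation": [0,0,0],"rotation": [0,0,0.38],"claw": 5},{"translation": [2,0,0],"rotation": [0,0,0.36],"claw": 5},{"translation": [3,0,0],"rotation": [0,0,0.36],"claw": 5}]}}

```text
time: 49.15
position: [0.6143, 0.0893, 0.0333]
orientation: [-0.002, 0.762, 0.648, 0.004]
force: [-5.6, 5.2, 2.0]
width: 0.01
grip_force: 62.2
```

```bash
python3 - <<'E'
from h import *
p,R,o=pose(); x=R.as_matrix()[:,0]; print(p,o["force"],o["ft_torque"],o["width"]); print("wing",np.radians(-6.1)-np.radians(np.degrees(np.arctan2(x[1],x[0]))-180))
t=bot.capture("top"); s=bot.capture("side")
f=lambda im,x,y,w,h,W,H:cv2.resize(im[y:y+h,x:x+w],(W,H),interpolation=cv2.INTER_CUBIC)
cv2.imwrite("pics/v14.png",np.vstack([f(t["img"],270,150,100,70,700,490)])[:,:,::-1])
E
```

```text
[0.61433183 0.08928806 0.03331147] [-5.62473438  5.19976122  2.01632036] [1.03520888 1.06608107 0.06773451] 0.010039607311033611
wing 1.6262980814014634
```

Request:
{"name": "send_rows", "arguments": {"plan": [{"translation": [0,0,0],"rotation": [0,0,0],"claw": 40},{"translation": [0,0,0],"rotation": [0,0,0],"claw": 60},{"translation": [0,0,0],"rotation": [0,0,0],"claw": 60},{"translation": [0,0,-30],"rotation": [0,0,0],"claw": 60},{"translation": [0,0,-85],"rotation": [0,0,0],"claw": 60},{"translation": [0,0,-145],"rotation": [0,0,0],"claw": 60},{"translation": [20,0,-200],"rotation": [0,0,0],"claw": 60},{"translation": [40,0,-240],"rotation": [0,0,0],"claw": 60}]}}

```text
time: 50.25
position: [0.6212, 0.1257, 0.276]
orientation: [-0.0, 0.763, 0.646, 0.005]
force: [0.5, -0.1, 0.2]
width: 0.0598
grip_force: 0.0
```

```bash
python3 - <<'E'
from h import *
c=bot.capture("wrist"); t=bot.capture("top"); s=bot.capture("side"); print(pose()[0],pose()[2]["force"])
f=lambda im,x,y,w,h,W,H:cv2.resize(im[y:y+h,x:x+w],(W,H),interpolation=cv2.INTER_CUBIC)
cv2.imwrite("pics/v15.png",np.vstack([np.hstack([f(c["img"],230,60,180,180,400,400),f(s["img"],270,130,90,90,400,400)]),f(t["img"],200,155,200,50,800,200)])[:,:,::-1])
E
```

```text
[0.62172353 0.12705807 0.27508757] [ 0.57528395 -0.70944658 -0.3312853 ]
```

View pics/v15.png

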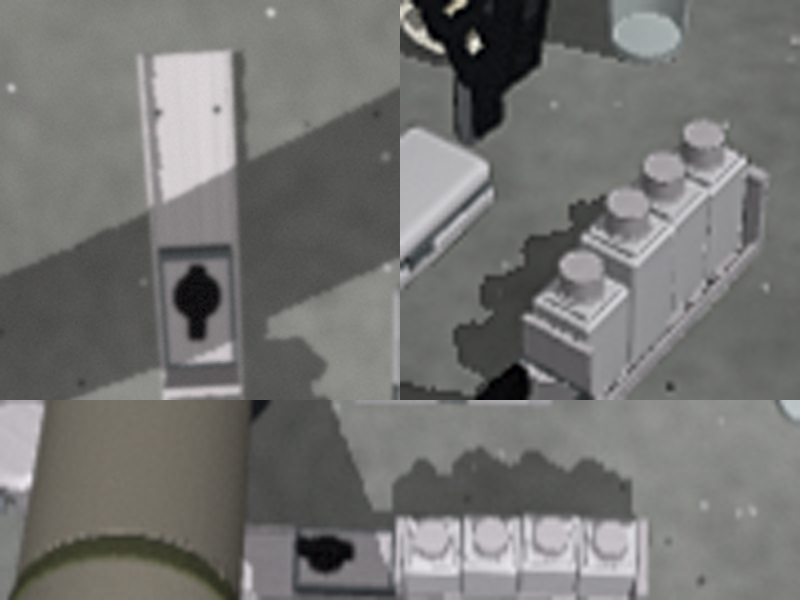

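```bash
python3 - <<'E'
from h import *
c=bot.capture("wrist")
k=180/400
P=lambda u,v,h: ray(c,(230+u*k,60+v*k),h)
a=(P(145,56,.012)+P(240,52,.012))/2; b=P(196,247,.031)
kt=P(198,264,.046); kb=P(198,340,.072)
print("open end - block rear",(a-b)@U,"expect .129; knob centre to open end",(a-(kt+kb)/2)@U,"expect .385-.236=.149")
t=bot.capture("top"); q=lambda u,v,h: ray(t,(200+u/4,155+(v-400)/4),h)
L=[q(u,570,.06)[1] for u in (400,636,640)]; print(L)
g=cv2.cvtColor(t["img"],cv2.COLOR_RGB2GRAY).astype(int)
for r in (186,190,196,200): print(g[r,294:366])
E
```

```text
open end - block rear 0.11830363693851129 expect .129; knob centre to open end 0.1470231736681391 expect .385-.236=.149
[np.float64(0.032943104963939804), np.float64(-0.14505456764540275), np.float64(-0.14807064171590037)]
[ 84  82  81  77  90 176 195 181 188 213 168 180 192 193 196 198 189 162
 193 205 205 118 191 198 136 174 191 193 193 194 193 191 164 209 194 191
 134 201 210 152 175 192 194 193 195 193 195 204 213 181 191 178 173 194
 144 146 174 196 195 196 188 164 164 177 202 161 190 182 129 132 136 136]
[132 189 194 167 103 183 167 195 181 186 195 197 195 195 196 196 196 183
 149 172 193 133 201 212 164 181 195 196 196 197 197 194 183 186 182 196
 144 168 192 145 171 192 197 195 198 196 193 187 207 192 184 186 145 158
 144 190 195 195 193 193 195 195 196 210 206 156 190 180 123 135 142 141]
[125 125 128 139 127 186 137 199 200 223 225 224 224 220 206 206 204 205
 212 203 201 169 212 205 205 207 213 214 216 219 214 220 222 225 204 188
 190 216 209 196 198 202 203 205 208 211 212 214 205 213 151 184 183 211
 207 197 195 183 193 176 201 205 209 202 202 145 190 180 140 133 128 132]
[125 126 123  91 123 161 125 135 151 153 153 151 152 150 152 151 150 152
 150 152 144 116 150 153 151 152 154 152 152 152 153 150 152 152 147 112
 135 150 153 153 150 153 152 153 153 152 152 153 152 142 123 148 150 150
 151 151 151 152 151 152 151 151 152 150 118 169 194 179 136 130 133 135]
```

The wrist panel shows the wing along the channel, so the knob is tight. In the side and top views the four upright bottles are evenly pitched at 14.5 px and adjoin both the end plate (top px ~358) and the stop. I'm handing in.

```bash
python3 -c "
from rig import bot
print(bot.finish_job())"
```

```text
the job is handed in; nothing more can be done
None
```

I handed the job in: all four white bottles stand upright in the channel, the stop is pushed snug against them, and the knob is tight at about 1.63 rad of 1.7. The hand-in gave no verdict; the snug fit is from the last pictures and the stop halting firmly under about 10 N. I moved nothing else on purpose, but did not re-measure the other objects at the end.

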